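Book in the yellow-labelled canister with the barcode wand

ROBOT

A 6-joint arm with a two-finger parallel gripper is mounted at the origin on a cart in front of the work surface, level with it; the furniture and walls round the work are solid. World frame = base frame: x ahead of the robot, y to its left, z up, the work surface at z = 0. Lengths are in m, angles in degrees, forces in N, time in s.
With the tool pointing down it reaches from about 0.3 to 0.75 m from the base axis. Payload 8.5 kg.
Tool frame: the origin (TCP) lies midway between the tips of the shut fingers; the grasp point (between the pads) lies 19 mm behind it; z points along the fingers, y is the direction in which the jaws open and shut (so a half turn about z gives the same grasp; the last joint's range is limited). The gripper opens to 85 mm and grips with 20 to 120 N. Pads are 22 mm wide; open, the fingers measure 114 mm over their backs; the gripper's body (76 mm by 85 mm) begins 54 mm behind the grasp point. The pads swing forward as they close: fully open they stand 13 mm farther back than shut.
Start: joints at [61.862, 21.807, 74.336, -0, 83.858, -12.336], TCP at [0.15, 0.529, 0.231] pointing down, gripper open.
Joint ranges: [-178.18, 178.18], [-50.72, 133.34], [12.68, 142.11], [-81.47, 261.47], [9.98, 163.14], [-165.26, 165.26]. Speed limits (degrees/s): [136.94, 136.94, 180, 180, 180, 180].

INTERFACE

Orientations are given as a 3x3 rotation matrix whose columns are the frame's x, y, z axes.
In Python, from rig import env, eyes, close_job gives the robot as it stands.
- The arm moves only by the tool jog_arm, never from a script. Its argument "deltas" is one flat list of numbers, 7 for each row, row after row: the shift along the tool's x, y, z in units of 0.75 m (1.0 is 0.75 m), then the turn, a rotation vector about the tool's x, y, z in units of 180 degrees (1.0 is 180 degrees), then the gripper command: -1 is fully open, 1 is shut, values between are in proportion. In form: [dx, dy, dz, ax, ay, az, fingers, dx, dy, dz, ax, ay, az, fingers, ...]. A call has 1 to 12 rows; each row is the pose to reach, as a shift and turn from the pose commanded when the call began, along the tool's axes at that moment, turning the shorter way round; what a row does not reach only later rows make up. A row lasts 1/12 s, in which the tool goes at most 41.7 mm and 7.16 degrees, less where a joint would pass 70% of its speed; a pose out of reach is approached as far as the arm can. A call with a number of a shift or a turn outside -1 to 1 is refused whole. A call with a gripper value outside its range is refused whole. The fingers move at their own pace and stop on an object; "grip_force" is the grip in N (left out, the last holds). Time passes only in rows, so rows that repeat a pose let the fingers close. It gives the time, the measured TCP pose, the force and the opening at its end, in the units of the state.
- env.observe(): the state, without advancing time (a new reading comes with each control period).
- eyes.get_image(name): name is "scene" or "top" or "wrist"; returns the picture (384x512x3 uint8, red, green, blue); there is no depth.
- eyes.camera_params(name): a dict with "intrinsics" (3x3 intrinsics, pixels), "R" (3x3) and "t" (3): a world point X has camera coordinates R X + t; the wrist camera has in their place "mount" (4x4, takes a point from camera to tool coordinates, whose origin is the TCP and whose axes are the flange's). Camera axes: x right, y down, z forward; pixel columns grow to the right and rows downward; lengths in m; the calibration is good to about 2 mm. A picture is of the moment at which its call begins: read the wrist's pose just before it. camera_params takes no time and is no camera call.
- close_job(): hands the job in, once; it reports no verdict.
The state is a dict: "time_s": time; "q": joint angles; "qvel": joint speeds; "joint_efforts": joint torques, N m; "position": TCP position; "tool_rot": TCP orientation; "ft_force": force on the tool from outside, world axes, zero at the start; "wrist_torque": the same for the moment, N m; "grip_width": finger opening in m.
Only numpy, scipy, OpenCV 4.12 (cv2) and the standard library are available. Lean on these libraries where they do the work, as an engineer would, in place of code of your own. Each camera call takes 0.05 s, during which the arm holds its last target.

TASK

Take the barcode wand from its cradle and, with its nose, push in the recessed orange key on the front of the stock console. Then scan the yellow-bordered label: hold the nose about 6 cm in front of its middle, pointing squarely at it, steady for at least one second. Lay the wand back in its cradle, nose the same way as before, and let go; do not shift or knock over any of the other things on the worktop.

Things in the scene. Friction and masses are not known exactly. Their poses are not given: they have to be found in the camera images.
- wand: White barcode wand, 165 mm long, 0.13 kg, starts lying in the cradle. Origin at the middle of its grip, on its long axis, near the centre of mass; x runs along the wand to the black nose, z up as it lies. The grip is a bar 26 mm wide (y), 30 mm high (z), from x = -75 to +55 mm; ahead of it a cone narrows to the round nose, 12 mm in diameter, whose tip is at x = 90 mm; 8 mm cord loop behind.
- wand_nose (a point): Centre of the wand's nose tip, 90 mm ahead of the wand's origin; axes as the wand's, it scans straight ahead along x
- cradle: Fixed cradle: black base 150 x 84 x 10 mm with two grey U-shaped forks, 8 mm thick, at x = -48 and +48 mm, 32 mm wide inside, flaring at the top to z = 76 mm; the wand lies level in them, its underside at z = 45 mm, gripped between the forks. Origin at the centre of its underside, x towards the wand's nose.
- cradle_seat (a point): Where the wand's origin lies when the wand is in the cradle, 60 mm above the worktop; axes as the cradle's. A wall cupboard hangs farther back (world x above 0.51 m, y below -0.04 m, from 0.51 m up): keep the arm clear of it.
- cradle_nose (a point): Where the wand's nose tip lies when the wand is in the cradle, 90 mm ahead (x) of cradle_seat
- console: Fixed stock console, a white and grey box 90 mm deep (x), 120 mm wide (y), 110 mm high with a dark display; origin at the centre of its underside. Its upright front face, at x = -45 mm, looks along -x and holds the recessed key.
- key_mouth (a point): Centre of the 23 mm wide round hole in the console's front face, 60 mm above the worktop; axes as the console's, so +x is the direction of pressing. The key's orange face, 18 mm in diameter, lies 6.5 mm inside.
- key (a joint): Spring key in the console: 0 out, 0.005 m fully in; pressed counts from 0.0035 m. It starts to move at about 1 N and takes about 4 N to go fully in, and springs back.
- tea_tin: Dark red square canister with a wooden lid and knob, 70 x 70 x 110 mm, with the yellow-bordered barcode label on its side; loose; origin at the centre of its underside, the label is on the -x side
- yellow_label (a point): Middle of the yellow-bordered barcode label (60 x 46 mm), 36 mm above the worktop, on the canister's face 36 mm from its middle; axes as the canister's, so the label looks along -x
- sugar_tin: The other dark red square canister with wooden lid, 72 x 72 x 100 mm, with a blue-bordered barcode label on its -x side: not the one to scan; loose; origin at the centre of its underside
- pepper_mill: Brown wooden pepper mill, 58 mm in diameter, 170 mm high, loose, standing close on one side of the way to the yellow label (80 to 100 mm from its centre line, 60 to 85 mm before the canister's middle); origin at the centre of its underside
- sauce_bottle: Sauce bottle with a green cap, 49 x 67 x 169 mm, loose, standing just so on the other side of that way; origin at the centre of its underside
- tin_tomato: Food tin, 76 mm in diameter, 110 mm high, loose, standing to the left before the console; origin at the centre of its underside
Not all that is in view belongs to the job. What is shaped like the cradle but pink or purple is not meant.

How it is judged (in metres and radians):
On the way, in this order (a step that is already met when the one before it is completed fails the run):
1. the console's recessed key is pushed in with the wand held in the fingers (value of joint key above 0.0035 m and contact force between wand and key above 0.5 N and contact force between the fingers and wand above 1 N), for 0.05 s.
2. held wand: nose 30 to 100 mm before the yellow label, axis within 12 mm of its middle (sideways, height) and 0.3 rad of square, steady (0.02 m/s, 0.2 rad/s) for 1 s (x of yellow_label in the frame of wand_nose between 0.03 and 0.1 m and y of yellow_label in the frame of wand_nose between -0.012 and 0.012 m and z of yellow_label in the frame of wand_nose between -0.012 and 0.012 m and x of wand_nose in the frame of yellow_label below -0.02 m and angle between the x axis of wand_nose and the x axis of yellow_label, either way round below 0.3 rad and linear speed of wand below 0.02 m/s and angular speed of wand below 0.2 rad/s and contact force between the fingers and wand above 1 N), for 1 s.
At the end, for the whole second after the job is handed in: The wand lies at rest, right way up, in both forks of the cradle, origin within 18 mm of cradle_seat and nose within 20 mm of cradle_nose; the key is out again; canisters, mill, sauce bottle and food tin stand within 20 mm of where they stood (distance between wand and cradle_seat below 0.018 m and distance between wand_nose and cradle_nose below 0.02 m and angle between wand's own z axis and vertical below 0.15 rad and linear speed of wand below 0.02 m/s and value of joint key below 0.002 m and distance of each of tea_tin, sugar_tin, pepper_mill, sauce_bottle, tin_tomato from where it was at the start of the episode below 0.02 m); the robot touches nothing.
It fails at once if a canister is shifted by more than 20 mm or tipped (distance of any of tea_tin, sugar_tin from where it was at the start of the episode above 0.02 m or angle between any of tea_tin, sugar_tin's own z axis and vertical above 0.25 rad).
It fails at once if the mill, the sauce bottle or the food tin is shifted by more than 20 mm or tipped (distance of any of pepper_mill, sauce_bottle, tin_tomato from where it was at the start of the episode above 0.02 m or angle between any of pepper_mill, sauce_bottle, tin_tomato's own z axis and vertical above 0.25 rad).
It fails at once if the wand is dropped onto the worktop (height (world z) of wand below 0.022 m).
It also fails if it takes over 66 s, if anything falls off the work surface, if the arm or the gripper's body presses on something with over 40 N, if the wrist force passes 120 N, or if a joint passes its speed limit or range.

## Working session

There is one attempt and no reset: what is moved stays moved. The work goes in short steps, Python scripts to look and compute and a tool call to move; the robot and the scene stay as the last step left them, time stands still between calls to the robot, and variables do not carry over. Pictures are saved under pics/ and viewed, and the job is handed in when it is done.

Besides the shell and the picture viewer there is one more tool, called after "Request:" by a JSON object that holds its "fn" and its "kwargs". jog_arm: Moves the arm, as the interface text tells. Its arguments: {"type":"object","properties":{"deltas":{"type":"array"},"grip_force":{"type":"number"}},"required":["deltas"]}

```bash
ls; mkdir -p pics
python3 - <<'E'
from rig import env, eyes
import cv2,numpy as np
for n in ["scene","top","wrist"]:
    s=env.observe()
    im=eyes.get_image(n); cv2.imwrite(f"pics/{n}0.png",im[:,:,::-1])
    p=eyes.camera_params(n); print(n,{k:np.round(v,4).tolist() for k,v in p.items()})
s=env.observe(); print(s)
E
```

```text
pics
scene {'intrinsics': [[431.8905, 0.0, 256.1111], [0.0, 431.8905, 190.0425], [0.0, 0.0, 1.0]], 'R': [[-0.7295, -0.684, -0.0036], [-0.5158, 0.5535, -0.6539], [0.4492, -0.4751, -0.7566]], 't': [0.4443, 0.2618, 1.6394]}
top {'intrinsics': [[430.9415, 0.0, 248.1887], [0.0, 430.9415, 184.1791], [0.0, 0.0, 1.0]], 'R': [[0.0027, -1.0, -0.0005], [-0.9949, -0.0027, -0.1009], [0.1009, 0.0008, -0.9949]], 't': [0.0824, 0.5221, 1.4216]}
wrist {'intrinsics': [[331.0974, 0.0, 251.1096], [0.0, 331.0974, 194.4443], [0.0, 0.0, 1.0]], 'mount': [[-0.0003, -0.9527, -0.304, 0.0779], [1.0, -0.0002, -0.0004, 0.0005], [0.0003, -0.304, 0.9527, -0.1417], [0.0, 0.0, 0.0, 1.0]]}
{'time_s': 0.15, 'q': array([ 6.18623453e+01,  2.18334532e+01,  7.43709190e+01, -2.69476422e-03,
        8.38581538e+01, -1.23339260e+01]), 'qvel': array([ 0.01050799, -0.04223718, -0.16193227,  0.05380853, -0.16467223,
        0.02553825]), 'joint_efforts': array([ 2.37389511e-03, -4.48630893e+01, -2.31344426e+01, -2.07206785e-04,
        3.85002641e-03,  1.07638553e-05]), 'position': array([0.14968198, 0.52901735, 0.23086386]), 'tool_rot': array([[-9.62201605e-01,  2.72337744e-01, -4.73403846e-04],
       [ 2.72338091e-01,  9.62201120e-01, -9.84364970e-04],
       [ 1.87429975e-04, -1.07608345e-03, -9.99999403e-01]]), 'ft_force': array([ 0.39900269,  0.44249059, -0.53378534]), 'wrist_torque': array([-0.02684818,  0.01402704, -0.035505  ]), 'grip_width': 0.08542283537279505}
```

View pics/scene0.png

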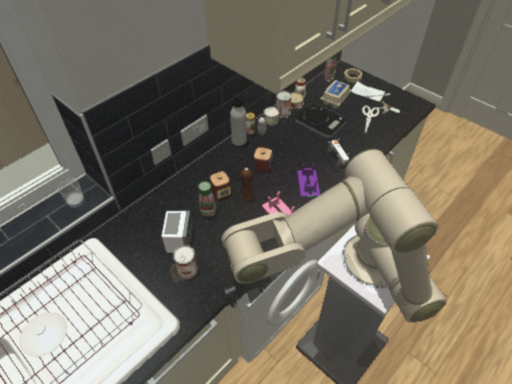

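View pics/top0.png

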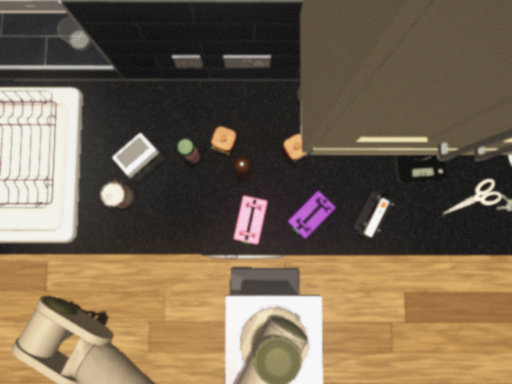

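View pics/wrist0.png

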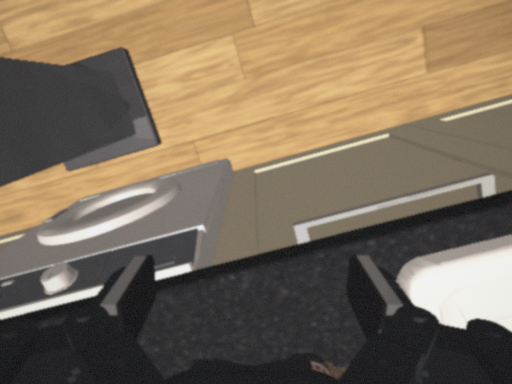

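```bash
cat > h.py <<'E'
import numpy as np, cv2
from rig import env, eyes
def P(n): 
    p=eyes.camera_params(n); return {k:np.array(v) for k,v in p.items()}
def ray(n,uv,pose=None):
    p=P(n);K=p["intrinsics"]
    d=np.linalg.inv(K)@np.array([uv[0],uv[1],1.])
    if n=="wrist":
        T=np.eye(4);T[:3,:3]=pose[1];T[:3,3]=pose[0];M=T@p["mount"]
        return M[:3,3],M[:3,:3]@d
    return -p["R"].T@p["t"],p["R"].T@d
def onz(n,uv,z,pose=None):
    o,d=ray(n,uv,pose);return o+d*(z-o[2])/d[2]
def proj(n,X,pose=None):
    p=P(n);K=p["intrinsics"]
    if n=="wrist":
        T=np.eye(4);T[:3,:3]=pose[1];T[:3,3]=pose[0];M=np.linalg.inv(T@p["mount"])
        c=M[:3,:3]@X+M[:3,3]
    else: c=p["R"]@X+p["t"]
    c=K@c;return c[:2]/c[2]
def tri(rays):
    A=np.zeros((3,3));b=np.zeros(3)
    for o,d in rays:
        d=d/np.linalg.norm(d);Q=np.eye(3)-np.outer(d,d);A+=Q;b+=Q@o
    X=np.linalg.solve(A,b)
    return X,[np.linalg.norm(np.cross(X-o,d/np.linalg.norm(d))) for o,d in rays]
E
python3 - <<'E'
import cv2
a=cv2.imread("pics/top0.png");cv2.imwrite("pics/topL.png",cv2.resize(a[110:240,80:280],None,fx=4,fy=4,interpolation=2))
cv2.imwrite("pics/topR.png",cv2.resize(a[110:250,270:430],None,fx=4,fy=4,interpolation=2))
a=cv2.imread("pics/scene0.png");cv2.imwrite("pics/scL.png",cv2.resize(a[130:285,150:360],None,fx=3.8,fy=3.8,interpolation=2))
E
```

```text
(no output)
```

View pics/topL.png

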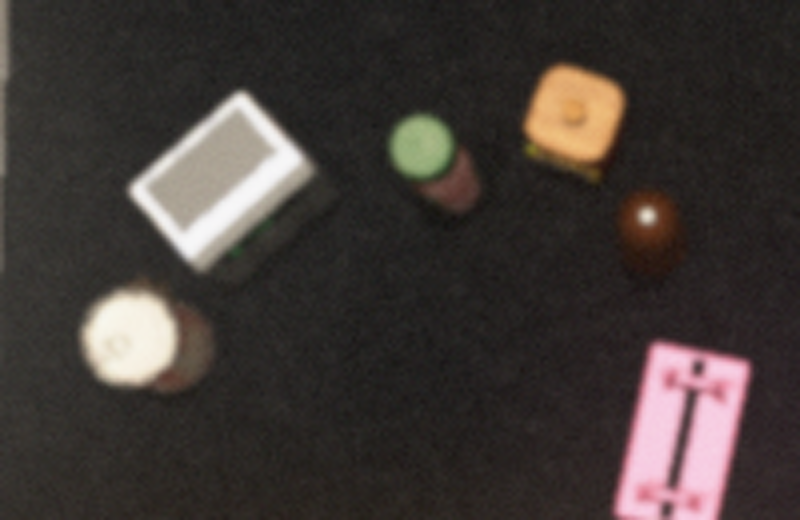

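View pics/topR.png

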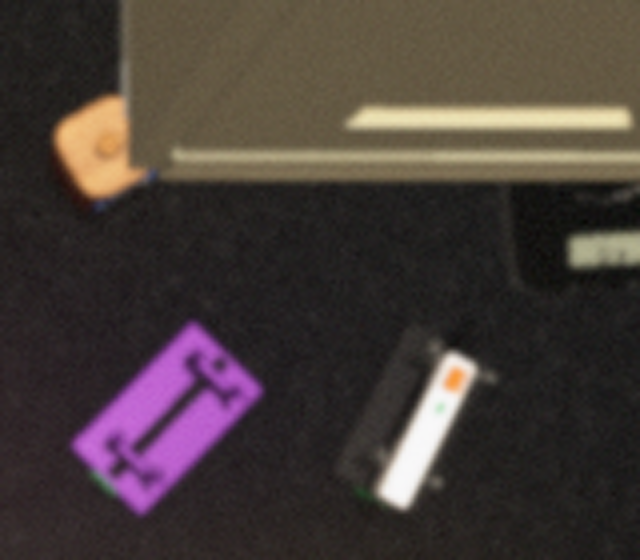

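View pics/scL.png

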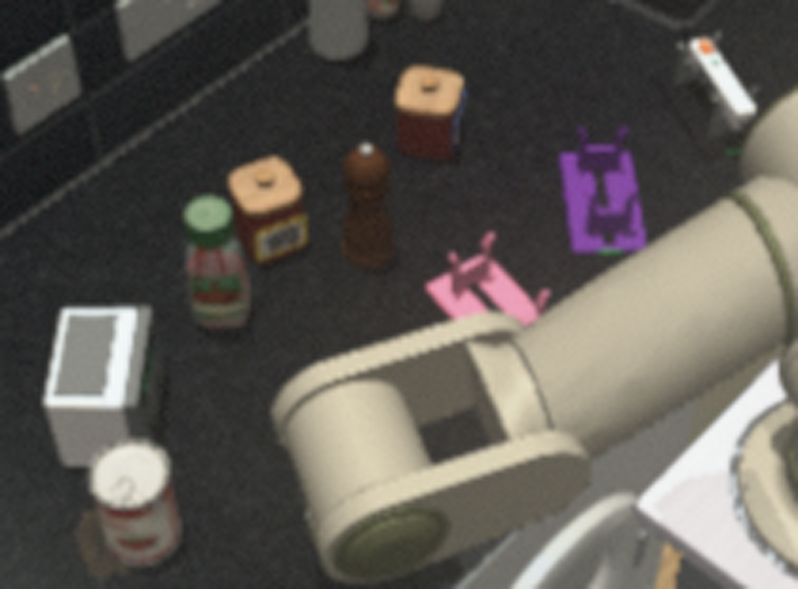

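Run:
```python
from h import *
R=lambda u,v:(270+u/4,110+v/4)
L=lambda u,v:(80+u/4,110+v/4)
np.set_printoptions(precision=4,suppress=True)
for nm,uv,z in [("wand far",R(460,355),.075),("wand near",R(395,503),.075),("sugar",R(97,150),.1),("tea lid",L(575,115),.11),("mill top",L(648,222),.165),("cap",L(422,147),.169),("tomato",L(130,338),.11),("tin bot",L(190,345),0),
 ("con TL",L(130,188),.11),("con T",L(240,92),.11),("con R",L(315,170),.11),("con B",L(200,270),.11),("lab l",L(528,150),.06),("lab r",L(600,178),.06),("purple c",R(165,420),.01),("pink",L(680,435),.01)]:
    print(nm,onz("top",uv,z))
```

```text
wand far [ 0.4707 -0.359   0.075 ]
wand near [ 0.3517 -0.3034  0.075 ]
sugar [ 0.6334 -0.0641  0.1   ]
tea lid [0.6593 0.1623 0.11  ]
mill top [0.565  0.1027 0.165 ]
cap [0.6218 0.2755 0.169 ]
tomato [0.4795 0.5122 0.11  ]
tin bot [0.482  0.4956 0.    ]
con TL [0.5993 0.5163 0.11  ]
con T [0.6773 0.4309 0.11  ]
con R [0.6142 0.3693 0.11  ]
con B [0.5337 0.4586 0.11  ]
lab l [0.6402 0.2039 0.06  ]
lab r [0.6169 0.1442 0.06  ]
purple c [ 0.4196 -0.1292  0.01  ]
pink [0.4064 0.0774 0.01  ]
```

```bash
cat >> h.py <<'E'
from scipy.spatial.transform import Rotation as Ro
def Rdown(yaw):
    a=np.radians(yaw);x=np.array([np.cos(a),np.sin(a),0]);z=np.array([0,0,-1.]);return np.c_[x,np.cross(z,x),z]
def delta(pos,yaw,Rt=None,pose=None):
    s=env.observe(); p,R=(s["position"],s["tool_rot"]) if pose is None else pose
    Rt=Rdown(yaw) if Rt is None else Rt
    d=R.T@(np.array(pos)-p)/0.75; w=Ro.from_matrix(R.T@Rt).as_rotvec()/np.pi
    print("row",np.round(d,4),np.round(w,4),"dist rows",np.linalg.norm(d)*.75/.0417,np.degrees(np.linalg.norm(w)*np.pi)/7.16)
def snap(n,f):
    s=env.observe(); im=eyes.get_image(n); cv2.imwrite(f"pics/{f}.png",im[:,:,::-1].copy())
    np.savez(f"pics/{f}.npz",p=s["position"],R=s["tool_rot"]); print(s["time_s"],s["position"],np.degrees(np.arctan2(s["tool_rot"][1,0],s["tool_rot"][0,0])),s["q"],s["grip_width"])
def ld(f):
    z=np.load(f"pics/{f}.npz");return z["p"],z["R"]
E
python3 - <<'E'
from h import *
delta([0.36,0.25,0.33],197)
E
```

```text
row [-0.3711 -0.2817 -0.1319] [-0.0003 -0.0002 -0.1822] dist rows 8.709768952977768 4.581493988808844
```

Request:
{"fn": "jog_arm", "kwargs": {"deltas": [-0.371,-0.282,-0.132,0,0,-0.182,-1,-0.371,-0.282,-0.132,0,0,-0.182,-1,-0.371,-0.282,-0.132,0,0,-0.182,-1,-0.371,-0.282,-0.132,0,0,-0.182,-1,-0.371,-0.282,-0.132,0,0,-0.182,-1,-0.371,-0.282,-0.132,0,0,-0.182,-1,-0.371,-0.282,-0.132,0,0,-0.182,-1,-0.371,-0.282,-0.132,0,0,-0.182,-1,-0.371,-0.282,-0.132,0,0,-0.182,-1,-0.371,-0.282,-0.132,0,0,-0.182,-1,-0.371,-0.282,-0.132,0,0,-0.182,-1,-0.371,-0.282,-0.132,0,0,-0.182,-1]}}

```text
time_s: 1.15
position: [0.3596, 0.2501, 0.33]
tool_rot: [[-0.957, -0.291, -0.001], [-0.291, 0.957, 0.0], [0.001, 0.0, -1.0]]
ft_force: [0.7, 0.8, 0.3]
grip_width: 0.0857
```

Run:
```python
from h import *
snap("wrist","w1"); a=cv2.imread("pics/w1.png");cv2.imwrite("pics/w1b.png",cv2.resize(a,None,fx=1.5,fy=1.5,interpolation=2))
```

```text
1.15 [0.35963384 0.25005282 0.32995022] -163.09832662441312 [ 1.92342655e+01  6.89374839e+00  7.87196248e+01  2.68002283e-02
  9.44274870e+01 -8.76653394e+01] 0.08567942744265292
```

View pics/w1b.png

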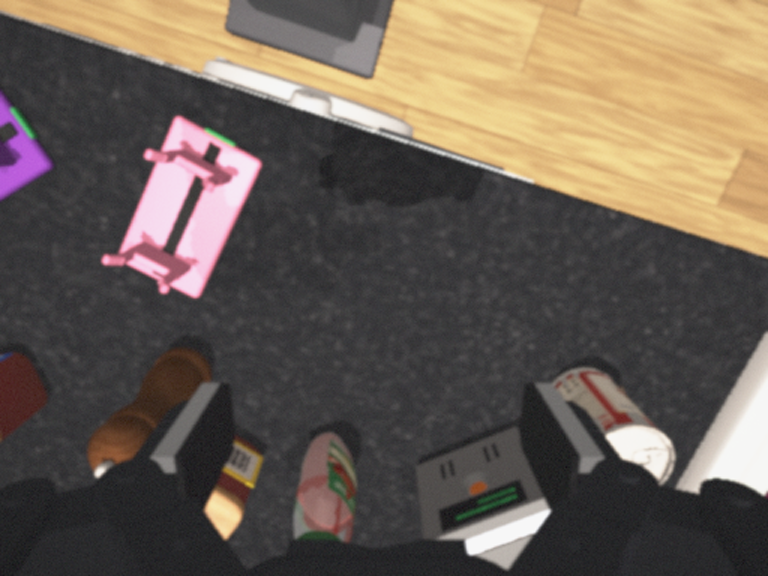

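Run:
```python
from h import *
np.set_printoptions(precision=4,suppress=True)
im=cv2.imread("pics/w1.png");pz=ld("w1")
hsv=cv2.cvtColor(im,cv2.COLOR_BGR2HSV)
c=im[280:384,120:380];cv2.imwrite("pics/w1c.png",cv2.resize(c,None,fx=3,fy=3,interpolation=2))
m=cv2.inRange(hsv,(5,150,120),(20,255,255));m[:300]=0;m[:,:290]=0
n,l,st,ce=cv2.connectedComponentsWithStats(m)
for i in range(1,n):
  if st[i,4]>8: print("or",st[i],ce[i],onz("wrist",ce[i],.06,pz))
m=cv2.inRange(hsv,(22,110,90),(35,255,255));m[:280]=0;m[:,:120]=0;m[:,220:]=0
ys,xs=np.nonzero(m);print(len(xs));r=cv2.minAreaRect(np.c_[xs,ys].astype(np.float32));print(r);b=cv2.boxPoints(r);print(b);print(onz("wrist",r[0],.036,pz))
```

```text
or [314 322  10   7  49] [318.0816 324.9184] [0.5771 0.421  0.06  ]
27
((166.05674743652344, 320.0594482421875), (10.587092399597168, 13.601471900939941), 72.89727020263672)
[[158.     317.    ]
 [171.     313.    ]
 [174.1135 323.1189]
 [161.1135 327.1189]]
[0.6548 0.2006 0.036 ]
```

View pics/w1c.png

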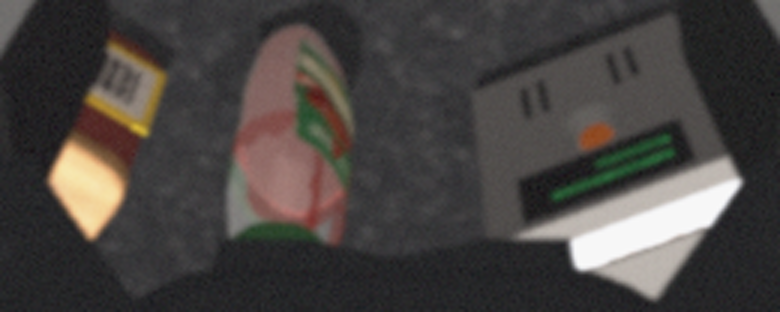

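```bash
cat >> h.py <<'E'
def Rtilt(fyaw,t):
    a=np.radians(fyaw);t=np.radians(t);f=np.array([np.cos(a),np.sin(a),0]);u=np.array([0,0,1.])
    z=f*np.sin(t)-u*np.cos(t);x=-f*np.cos(t)-u*np.sin(t);return np.c_[x,np.cross(z,x),z]
E
python3 - <<'E'
from h import *
Rt=Rtilt(22,38); T=np.array([.38,.34,.27])
for X in ([.574,.414,.06],[.626,.175,.036],[.66,.16,.11],[.48,.5,.1],[.565,.1,0]): print(proj("wrist",np.array(X),(T,Rt)),proj("wrist",np.array(X),(T-[0,.16,0],Rt)))
delta(T,0,Rt)
E
```

```text
[247.86783462 175.61985364] [346.84355856 199.93025315]
[ 61.14942356 141.39847521] [183.74939798 170.30460758]
[ 30.05187999 200.28033284] [161.46644731 224.0947854 ]
[347.30823471 174.04042417] [450.4769505  202.37373867]
[-4.66663726 66.65048507] [139.77416718 107.55956281]
row [-0.0615  0.1059  0.0797] [-0.0091 -0.2113 -0.0268] dist rows 2.6285607989529023 5.360277613118319
```

Request:
{"fn": "jog_arm", "kwargs": {"deltas": [-0.0615,0.106,0.08,-0.009,-0.211,-0.027,-1,-0.0615,0.106,0.08,-0.009,-0.211,-0.027,-1,-0.0615,0.106,0.08,-0.009,-0.211,-0.027,-1,-0.0615,0.106,0.08,-0.009,-0.211,-0.027,-1,-0.0615,0.106,0.08,-0.009,-0.211,-0.027,-1,-0.0615,0.106,0.08,-0.009,-0.211,-0.027,-1,-0.0615,0.106,0.08,-0.009,-0.211,-0.027,-1,-0.0615,0.106,0.08,-0.009,-0.211,-0.027,-1,-0.0615,0.106,0.08,-0.009,-0.211,-0.027,-1]}}

```text
time_s: 1.95
position: [0.3808, 0.3403, 0.2708]
tool_rot: [[-0.731, -0.375, 0.57], [-0.296, 0.927, 0.23], [-0.615, -0.0, -0.789]]
ft_force: [0.8, -0.9, -0.3]
grip_width: 0.0853
```

Run:
```python
from h import *
snap("wrist","w2"); a=cv2.imread("pics/w2.png");cv2.imwrite("pics/w2b.png",cv2.resize(a,None,fx=1.5,fy=1.5,interpolation=2))
T=np.array([.38,.18,.27]);delta(T,0,Rtilt(22,38))
```

```text
1.95 [0.38084676 0.34029652 0.27076439] -157.94863746637438 [ 31.46073182   3.76607843 101.58650706  -9.55274659  37.47039192
 -74.94612423] 0.08529987233387978
row [ 0.065  -0.1974 -0.0492] [-0.0001 -0.0001  0.0001] dist rows 3.840859683941353 0.004913275975741753
```

View pics/w2b.png

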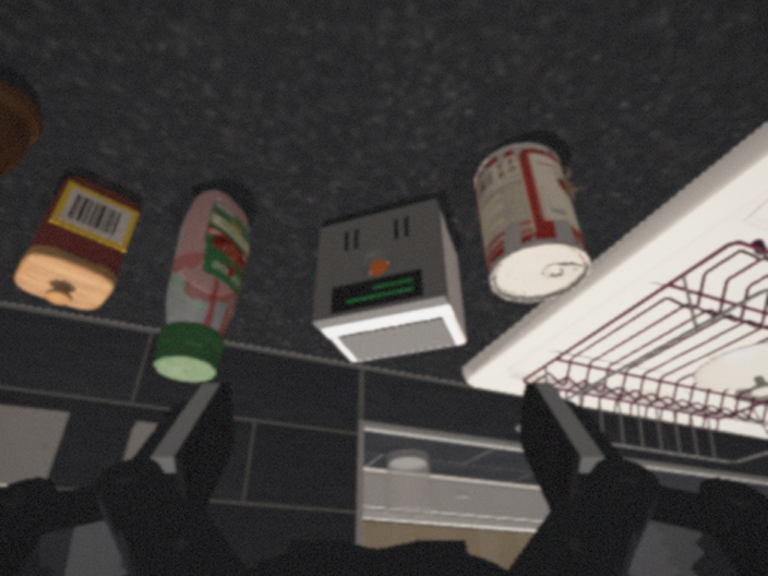

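Request:
{"fn": "jog_arm", "kwargs": {"deltas": [0.065,-0.197,-0.049,0,0,0,-1,0.065,-0.197,-0.049,0,0,0,-1,0.065,-0.197,-0.049,0,0,0,-1,0.065,-0.197,-0.049,0,0,0,-1,0.065,-0.197,-0.049,0,0,0,-1,0.065,-0.197,-0.049,0,0,0,-1,0.065,-0.197,-0.049,0,0,0,-1]}}

```text
time_s: 2.58
position: [0.3805, 0.1788, 0.2701]
tool_rot: [[-0.731, -0.372, 0.572], [-0.293, 0.928, 0.229], [-0.616, -0.001, -0.788]]
ft_force: [0.6, -0.1, -0.0]
grip_width: 0.0859
```

Run:
```python
from h import *
snap("wrist","w3"); a=cv2.imread("pics/w3.png")
cv2.imwrite("pics/w3c.png",cv2.resize(a[80:280,90:512],None,fx=1.8,fy=1.8,interpolation=2))
cv2.imwrite("pics/w3L.png",cv2.resize(a[110:230,130:260],None,fx=5,fy=5,interpolation=2)[:600])
cv2.imwrite("pics/w3K.png",cv2.resize(a[130:260,280:420],None,fx=4.6,fy=4.6,interpolation=2)[:600])
a=cv2.imread("pics/w2.png")
cv2.imwrite("pics/w2L.png",cv2.resize(a[100:215,0:120],None,fx=5,fy=5,interpolation=2))
cv2.imwrite("pics/w2K.png",cv2.resize(a[120:250,200:330],None,fx=4.6,fy=4.6,interpolation=2)[:600])
```

```text
2.5833 [0.38049429 0.17875296 0.27005688] -158.1572404455487 [   0.58148903   -8.4474323   113.12175037   19.87634751   40.952947
 -122.3079116 ] 0.08587663345257743
```

View pics/w3c.png

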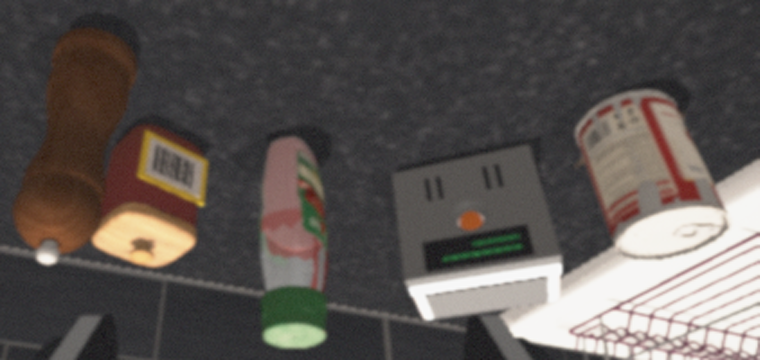

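View pics/w3L.png

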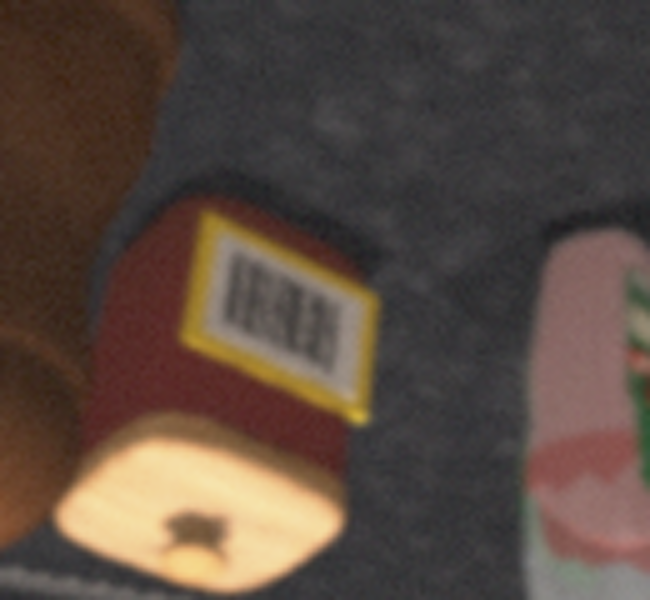

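View pics/w3K.png

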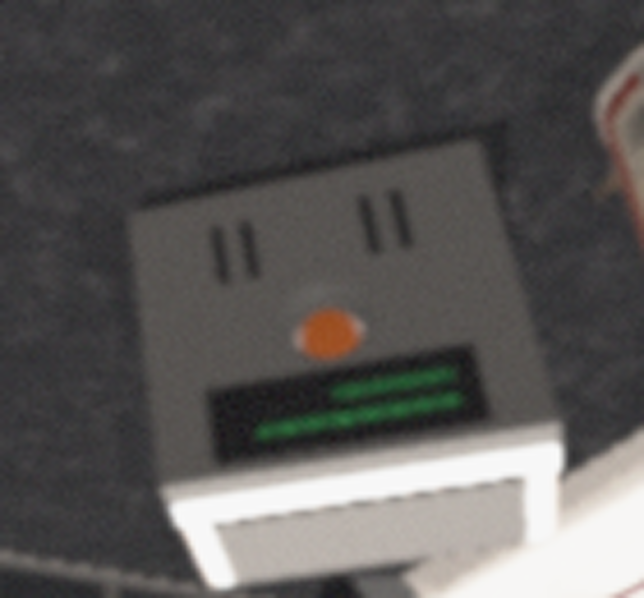

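View pics/w2L.png

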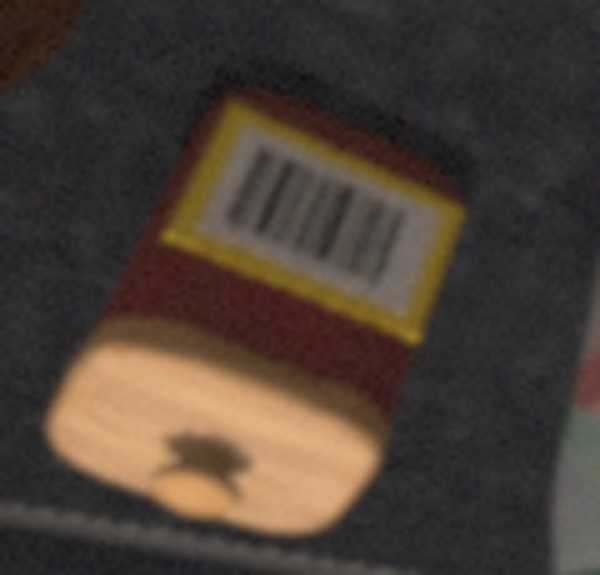

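View pics/w2K.png

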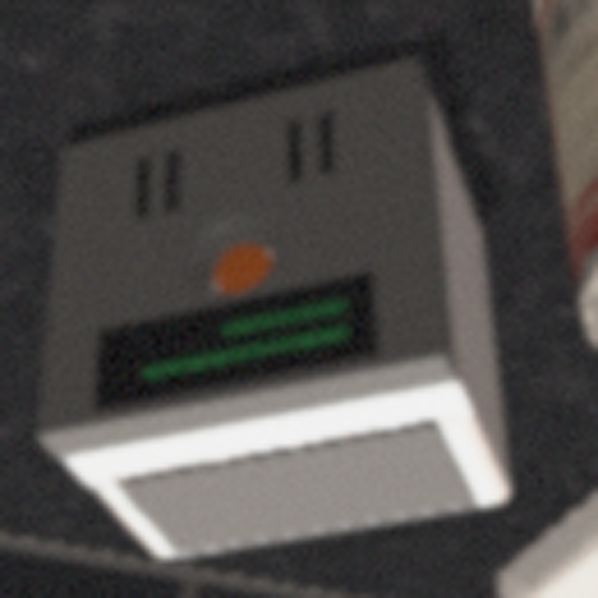

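Run:
```python
from h import *
np.set_printoptions(precision=4,suppress=True)
p2,p3=ld("w2"),ld("w3")
def f(o,s,u): return ((u[0]+.5)/s-.5+o[0],(u[1]+.5)/s-.5+o[1])
def t(nm,a,b,o2,o3,s):
    X,e=tri([ray("wrist",f(o2,s,a),p2),ray("wrist",f(o3,s,b),p3)]);print(nm,X,np.round(np.array(e)*1e3,1));return X
oL=((0,100),(130,110),5);oK=((200,120),(280,130),4.6)
bl=t("bl",(232,98),(203,212),*oL);br=t("br",(466,210),(380,297),*oL);tr=t("tr",(418,343),(362,423),*oL);tl=t("tl",(163,240),(182,343),*oL)
c=(bl+br+tr+tl)/4;w=(br-bl+tr-tl)/2;print("label",c,"y axis dir",w,np.linalg.norm(w),"yaw",np.degrees(np.arctan2(w[1],w[0]))-90)
B=t("cbl",(65,145),(130,212),*oK);C=t("cbr",(420,62),(482,138),*oK)
w=C-B;print("con bottom mid",(B+C)/2,np.linalg.norm(w),"yaw",np.degrees(np.arctan2(w[1],w[0]))-90)
a=[t("d",x,y,*oK) for x,y in [((100,330),(208,393)),((370,275),(473,347)),((377,355),(490,415)),((97,407),(220,462))]]
w=(a[1]-a[0]+a[2]-a[3])/2;print("disp c",np.mean(a,0),"yaw",np.degrees(np.arctan2(w[1],w[0]))-90)
t("key",(244,270),(330,334),*oK)
# colour centroid of key in both
for n,pz,b in(("w2",p2,(200,330)),("w3",p3,(300,420))):
    im=cv2.imread(f"pics/{n}.png");hsv=cv2.cvtColor(im,cv2.COLOR_BGR2HSV);m=cv2.inRange(hsv,(5,150,90),(20,255,255));m[:,:b[0]]=0;m[:,b[1]:]=0;m[:150]=0;m[240:]=0
    ys,xs=np.nonzero(m);print(n,len(xs),xs.mean(),ys.mean(),np.ptp(xs),np.ptp(ys)); print(onz("wrist",(xs.mean(),ys.mean()),.06,pz))
```

```text
bl [0.6234 0.1493 0.0098] [0.9 0.9]
br [0.6408 0.2072 0.0125] [0.1 0.1]
tr [0.6453 0.2066 0.057 ] [0. 0.]
tl [0.6223 0.15   0.0592] [0.1 0.1]
label [0.6329 0.1783 0.0346] y axis dir [0.0202 0.0572 0.0002] 0.060700660471442625 yaw -19.42824036610385
cbl [ 0.6126  0.3733 -0.002 ] [0.1 0.1]
cbr [ 0.5324  0.4625 -0.0005] [1. 1.]
con bottom mid [ 0.5725  0.4179 -0.0012] 0.11995507297961058 yaw 41.945614532412634
d [0.5974 0.3848 0.0793] [0.4 0.4]
d [0.543  0.446  0.0795] [0.2 0.2]
d [0.5466 0.4489 0.1022] [0.8 0.8]
d [0.5976 0.3854 0.105 ] [0.1 0.1]
disp c [0.5712 0.4163 0.0915] yaw 40.17125632082286
key [0.5789 0.4229 0.0589] [0. 0.]
w2 77 252.15584415584416 177.87012987012986 11 8
[0.5769 0.4214 0.06  ]
w3 77 351.2597402597403 202.25974025974025 9 8
[0.5776 0.4217 0.06  ]
```

Run:
```python
from h import *
for T in ([.33,-.30,.26],[.40,-.33,.26]):
  R_=Rtilt(-25,0)
  for X in ([.37,-.311,.06],[.411,-.331,.06],[.49,-.37,.06]): print(proj("wrist",np.array(X),(np.array(T),R_)))
delta([.34,-.30,.26],0,Rtilt(-25,0))
```

```text
[257.20651773 203.3234261 ]
[256.28603916 241.29787954]
[254.34520837 307.2267022 ]
[255.26630188 133.02487364]
[254.36171381 176.25592144]
[252.43832375 250.79676457]
row [ 0.2355 -0.5731 -0.1671] [0.0863 0.1992 0.2509] dist rows 11.541905040615564 8.33996083302922
```

Request:
{"fn": "jog_arm", "kwargs": {"deltas": [0.2355,-0.573,-0.167,0.086,0.199,0.251,-1,0.2355,-0.573,-0.167,0.086,0.199,0.251,-1,0.2355,-0.573,-0.167,0.086,0.199,0.251,-1,0.2355,-0.573,-0.167,0.086,0.199,0.251,-1,0.2355,-0.573,-0.167,0.086,0.199,0.251,-1,0.2355,-0.573,-0.167,0.086,0.199,0.251,-1,0.2355,-0.573,-0.167,0.086,0.199,0.251,-1,0.2355,-0.573,-0.167,0.086,0.199,0.251,-1,0.2355,-0.573,-0.167,0.086,0.199,0.251,-1,0.2355,-0.573,-0.167,0.086,0.199,0.251,-1,0.2355,-0.573,-0.167,0.086,0.199,0.251,-1,0.2355,-0.573,-0.167,0.086,0.199,0.251,-1]}}

```text
time_s: 3.63
position: [0.3406, -0.3033, 0.259]
tool_rot: [[-0.907, 0.422, -0.001], [0.422, 0.907, -0.0], [0.001, -0.0, -1.0]]
ft_force: [-1.0, 0.9, 0.8]
grip_width: 0.0854
```

Run:
```python
from h import *
snap("wrist","w4"); a=cv2.imread("pics/w4.png");cv2.imwrite("pics/w4b.png",cv2.resize(a,None,fx=1.5,fy=1.5,interpolation=2))
delta([.40,-.36,.22],0,Rtilt(-25,0))
```

```text
3.6333 [ 0.34061855 -0.30328576  0.25899652] 155.0407490022349 [-5.65859836e+01  1.10976378e+01  8.51662547e+01 -4.38968219e-02
  8.37626488e+01 -1.21621962e+02] 0.08541262036000208
row [-0.1027 -0.0322  0.0516] [-0.0004 -0.0002 -0.0003] dist rows 2.1461909260855827 0.013753657797491343
```

View pics/w4b.png

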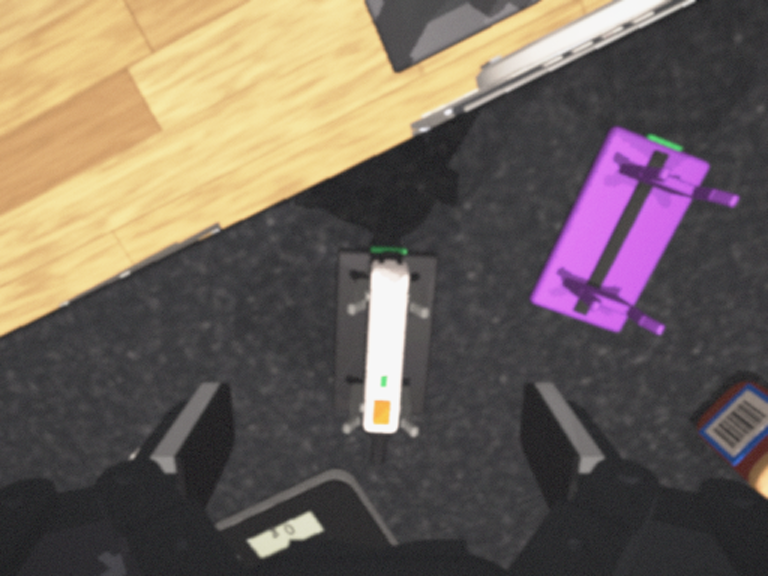

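Run:
```python
import cv2,numpy as np
a=cv2.imread("pics/w4.png")[155:315,210:310]
b=cv2.resize(a,None,fx=3.7,fy=3.7,interpolation=2)
g=np.clip(255*(b/255.)**.5,0,255).astype(np.uint8)
cv2.imwrite("pics/w4c.png",np.hstack([b,g]))
```

```text
(no output)
```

View pics/w4c.png

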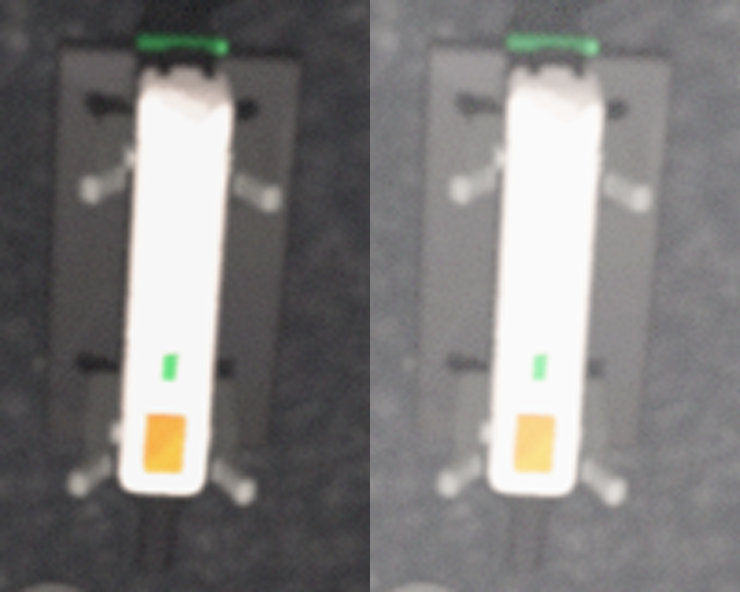

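Run:
```python
from h import *
delta([.42,-.28,.23],0,Rtilt(-25,0))
```

```text
row [-0.0816  0.0757  0.0381] [-0.0004 -0.0002 -0.0003] dist rows 2.1163634730089163 0.013753657797491343
```

Request:
{"fn": "jog_arm", "kwargs": {"deltas": [-0.082,0.076,0.038,0,0,0,-1,-0.082,0.076,0.038,0,0,0,-1,-0.082,0.076,0.038,0,0,0,-1,-0.082,0.076,0.038,0,0,0,-1,-0.082,0.076,0.038,0,0,0,-1]}}

```text
time_s: 4.1
position: [0.4205, -0.2734, 0.231]
tool_rot: [[-0.908, 0.419, -0.001], [0.419, 0.908, 0.0], [0.001, 0.0, -1.0]]
ft_force: [-0.2, 0.5, -0.1]
grip_width: 0.0852
```

Run:
```python
from h import *
snap("wrist","w5"); a=cv2.imread("pics/w5.png");b=cv2.resize(a,None,fx=1.5,fy=1.5,interpolation=2);cv2.imwrite("pics/w5b.png",(255*(b/255.)**.6).astype(np.uint8))
```

```text
4.1 [ 0.42047036 -0.27341676  0.23102627] 155.20256173202344 [-4.65782570e+01  1.69737769e+01  8.17953986e+01 -9.71467539e-03
  8.12735633e+01 -1.11779339e+02] 0.08519002914402345
```

View pics/w5b.png

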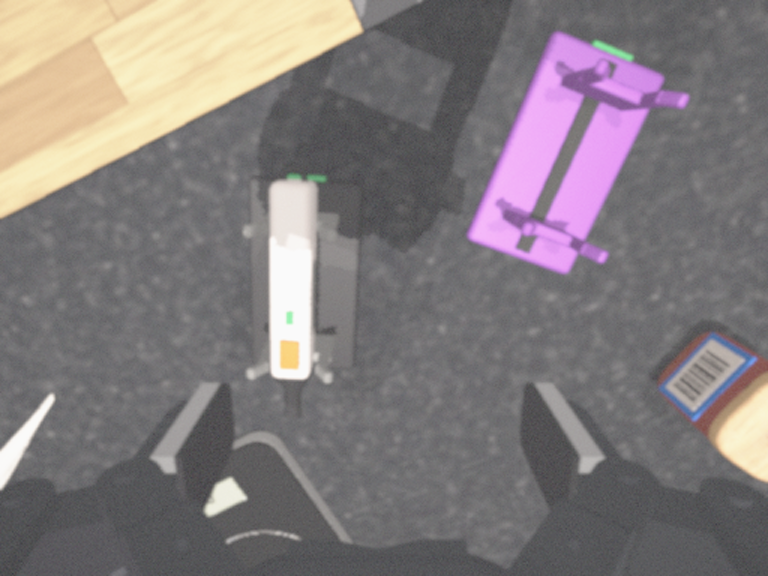

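Run:
```python
from h import *
np.set_printoptions(precision=4,suppress=True)
def full(f,o,u): return ((u[0]+.5)/f-.5+o[0],(u[1]+.5)/f-.5+o[1])
p4,p5=ld("w4"),ld("w5")
A=lambda u:ray("wrist",full(3.7,(210,155),u),p4)
B=lambda u:ray("wrist",full(1.5,(0,0),u),p5)
for nm,a,b in [("far bar end",(163,493),(291,379)),("far fork L",(76,486),(255,373)),("far fork R",(243,492),(326,376)),("near fork L",(88,190),(247,231)),("near fork R",(270,198),(331,225)),("orange",(164,443),(289,355)),("green",(170,367),(290,318))]:
    X,e=tri([A(a),B(b)]);print(nm,X,np.round(np.array(e)*1e3,1))
for n,pz in (("w4",p4),("w5",p5)):
    im=cv2.imread(f"pics/{n}.png")
    m=((im.min(2)>115)).astype(np.uint8)
    m[:, :150]=0;m[:,300:]=0;m[:110]=0;m[300:]=0
    k,l,st,ce=cv2.connectedComponentsWithStats(m);i=1+np.argmax(st[1:,4]);
    cn=cv2.findContours((l==i).astype(np.uint8),0,2)[0];c=max(cn,key=cv2.contourArea)[:,0,:].astype(float)
    W=np.array([onz("wrist",q,.075,pz)[:2] for q in c]);r=cv2.minAreaRect((W*1000).astype(np.float32));print(n,st[i],r)
    # axis from left/right edge midpoints per slice
    d=np.array([np.cos(np.radians(-25)),np.sin(np.radians(-25))]);nn=np.array([-d[1],d[0]]);s=W@d;t=W@nn
    print(s.min(),s.max()); pts=[]
    for lo in np.arange(s.max()-.1,s.max()-.01,.01):
        q=(s>lo)&(s<lo+.01);mid=(t[q].max()+t[q].min())/2;pts.append((lo+.005,mid,np.ptp(t[q])))
    pts=np.array(pts);cf=np.polyfit(pts[:,0],pts[:,1],1);print("yaw",-25+np.degrees(np.arctan(cf[0])),pts[:,2]*1e3)
    for x in(s.max()-.055,): print("origin guess",d*x+nn*np.polyval(cf,x))
```

```text
far bar end [ 0.4691 -0.3596  0.0702] [0. 0.]
far fork L [ 0.458  -0.3839  0.0638] [1.4 1.4]
far fork R [ 0.4739 -0.3349  0.0781] [0.4 0.4]
near fork L [ 0.368  -0.336   0.0738] [0.3 0.3]
near fork R [ 0.3848 -0.2873  0.0906] [2.3 2.3]
orange [ 0.4518 -0.3514  0.0729] [0.2 0.2]
green [ 0.4291 -0.3388  0.0727] [0. 0.]
w4 [ 232  174   47  117 2929] ((408.3363952636719, -330.01129150390625), (43.35323715209961, 137.62022399902344), 69.30426788330078)
0.4409324880969814 0.5766493679058704Traceback (most recent call last):
  File "<stdin>", line 20, in <module>
    return umr_maximum(a, axis, None, out, keepdims, initial, where)
ValueError: zero-size array to reduction operation maximum which has no identity
```

Run:
```python
from h import *
np.set_printoptions(precision=4,suppress=True)
p4,p5=ld("w4"),ld("w5")
for n,pz,th in (("w4",p4,200),("w5",p5,150)):
    im=cv2.imread(f"pics/{n}.png")
    m=((im[:,:,1:].max(2)>th)).astype(np.uint8)   # white, orange, green
    m[:, :150]=0;m[:,300:]=0;m[:110]=0;m[300:]=0
    m=cv2.morphologyEx(m,cv2.MORPH_OPEN,np.ones((9,9)))
    k,l,st,ce=cv2.connectedComponentsWithStats(m);i=1+np.argmax(st[1:,4])
    ys,xs=np.nonzero(l==i);W=np.array([onz("wrist",q,.074,pz)[:2] for q in zip(xs,ys)])
    d=np.array([np.cos(np.radians(-26)),np.sin(np.radians(-26))]);nn=np.array([-d[1],d[0]]);s=W@d;t=W@nn
    print(n,st[i],s.min(),s.max(),np.ptp(s)); pts=[]
    for lo in np.arange(s.max()-.1,s.max()-.012,.008):
        q=(s>lo)&(s<lo+.008);pts.append((lo+.004,(t[q].max()+t[q].min())/2,np.ptp(t[q])))
    pts=np.array(pts);cf=np.polyfit(pts[:,0],pts[:,1],1);print("yaw",-26+np.degrees(np.arctan(cf[0])),pts[:,2]*1e3)
    x=s.max()-.055;print("origin",d*x+nn*np.polyval(cf,x),"far",d*s.max()+nn*np.polyval(cf,s.max()))
```

```text
w4 [ 243  179   29  109 2573] 0.44851038742064536 0.5757223279267821 0.12721194050613677
yaw -27.856996837117308 [25.3115 25.2771 24.6268 24.7931 24.9284 24.0316 25.2655 24.3711 25.6005
 25.7733 25.7742]
origin [ 0.417  -0.3328] far [ 0.4657 -0.3585]Traceback (most recent call last):
  File "<stdin>", line 10, in <module>
  File "h.py", line 13, in onz
    o,d=ray(n,uv,pose);return o+d*(z-o[2])/d[2]
        ~~~^^^^^^^^^^^
  File "h.py", line 6, in ray
    p=P(n);K=p["intrinsics"]
  File "h.py", line 4, in P
    p=eyes.camera_params(n); return {k:np.array(v) for k,v in p.items()}
ValueError: time passes only in moves, steps and waits
```

```bash
sed -i 's/^def P(n): *$/_C={}\ndef P(n):\n    if n in _C: return _C[n]/; s/p=eyes.camera_params(n); return {k:np.array(v) for k,v in p.items()}/_C[n]={k:np.array(v) for k,v in eyes.camera_params(n).items()}; return _C[n]/' h.py; head -9 h.py
python3 - <<'E'
from h import *
np.set_printoptions(precision=4,suppress=True)
p5=ld("w5")
for n,pz,th in (("w5",p5,150),):
    im=cv2.imread(f"pics/{n}.png")
    m=((im[:,:,1:].max(2)>th)).astype(np.uint8)
    m[:, :150]=0;m[:,250:]=0;m[:115]=0;m[300:]=0
    m=cv2.morphologyEx(m,cv2.MORPH_OPEN,np.ones((9,9)))
    k,l,st,ce=cv2.connectedComponentsWithStats(m);i=1+np.argmax(st[1:,4])
    ys,xs=np.nonzero(l==i);W=np.array([onz("wrist",q,.074,pz)[:2] for q in zip(xs,ys)])
    d=np.array([np.cos(np.radians(-26)),np.sin(np.radians(-26))]);nn=np.array([-d[1],d[0]]);s=W@d;t=W@nn
    print(n,st[i],s.min(),s.max(),np.ptp(s)); pts=[]
    for lo in np.arange(s.max()-.08,s.max()-.012,.008):
        q=(s>lo)&(s<lo+.008);pts.append((lo+.004,(t[q].max()+t[q].min())/2,np.ptp(t[q])))
    pts=np.array(pts);cf=np.polyfit(pts[:,0],pts[:,1],1);print("yaw",-26+np.degrees(np.arctan(cf[0])),pts[:,2]*1e3)
    x=s.max()-.055;print("origin",d*x+nn*np.polyval(cf,x),"far",d*s.max()+nn*np.polyval(cf,s.max()))
print(env.observe()["time_s"])
for yaw in (-27.5,): 
  delta([.417,-.3335,.13],0,Rtilt(yaw,0)); delta([.417,-.3335,.041],0,Rtilt(yaw,0))
E
```

```text
import numpy as np, cv2
from rig import env, eyes
_C={}
def P(n):
    if n in _C: return _C[n]
    _C[n]={k:np.array(v) for k,v in eyes.camera_params(n).items()}; return _C[n]
def ray(n,uv,pose=None):
    p=P(n);K=p["intrinsics"]
    d=np.linalg.inv(K)@np.array([uv[0],uv[1],1.])
w5 [ 179  121   31  132 3797] 0.44774723040437975 0.5768704329747817 0.12912320257040194
yaw -27.266161825654628 [27.2435 26.4709 25.771  25.9724 26.1769 26.3847 26.5693 27.7447 27.9618]
origin [ 0.4184 -0.3326] far [ 0.4673 -0.3578]
4.15
row [-0.0299 -0.0738  0.1353] [-0.      0.      0.0146] dist rows 2.8234738789466043 0.36786294603291697
row [-0.0299 -0.0738  0.2539] [-0.      0.      0.0146] dist rows 4.786678654443792 0.36786294603291697
```

Request:
{"fn": "jog_arm", "kwargs": {"deltas": [-0.003,-0.0075,0.05,0,0,0.0146,-1,-0.003,-0.0745,0.08,0,0,0.0146,-1,-0.003,-0.0745,0.1,0,0,0.0146,-1,-0.003,-0.0745,0.1,0,0,0.0146,-1]}}

```text
time_s: 4.48
position: [0.3958, -0.3271, 0.1536]
tool_rot: [[-0.885, 0.466, -0.003], [0.466, 0.885, 0.004], [0.004, 0.002, -1.0]]
ft_force: [-0.1, 0.8, -0.4]
grip_width: 0.0858
```

Run:
```python
from h import *
snap("wrist","w6"); a=cv2.imread("pics/w6.png");b=cv2.resize(a,None,fx=1.5,fy=1.5,interpolation=2);cv2.imwrite("pics/w6b.png",(255*(b/255.)**.6).astype(np.uint8))
for z in (.13,.037): delta([.418,-.3335,z],0,Rtilt(-27.5,0))
```

```text
4.4833 [ 0.39581928 -0.32707388  0.15356848] 152.22024506460153 [-5.27884424e+01  2.25013772e+01  8.72026378e+01 -1.59288203e-02
  7.05681936e+01 -1.15003128e+02] 0.08581747573298297
row [-0.0295  0.0046  0.0339] [ 0.0005 -0.0007 -0.0013] dist rows 0.8126521515828158 0.03964526391732424
row [-0.0298  0.0044  0.1579] [ 0.0005 -0.0007 -0.0013] dist rows 2.891725913873781 0.03964526391732424
```

View pics/w6b.png

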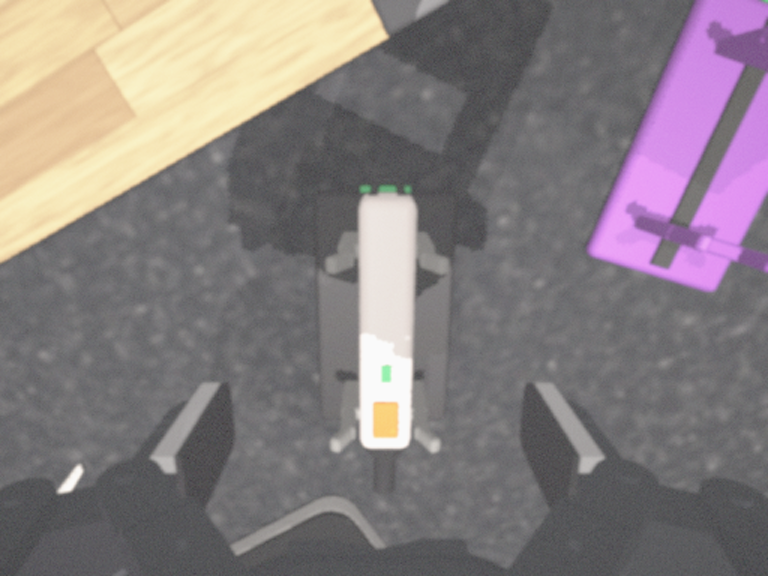

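Request:
{"fn": "jog_arm", "kwargs": {"deltas": [-0.0295,0.0045,0.034,0,0,-0.001,-1,-0.0295,0.0045,0.034,0,0,-0.001,-1,-0.0295,0.0045,0.07,0,0,-0.001,-1,-0.0295,0.0045,0.105,0,0,-0.001,-1,-0.0295,0.0045,0.135,0,0,-0.001,-1,-0.0295,0.0045,0.157,0,0,-0.001,-1,-0.0295,0.0045,0.157,0,0,-0.001,-1,-0.0295,0.0045,0.157,0,0,-0.001,-1]}}

```text
time_s: 5.2
position: [0.4198, -0.3328, 0.0398]
tool_rot: [[-0.888, 0.46, 0.001], [0.46, 0.888, -0.0], [-0.001, 0.0, -1.0]]
ft_force: [0.4, -0.8, -0.0]
grip_width: 0.0854
```

Run:
```python
from h import *
snap("wrist","w7"); a=cv2.imread("pics/w7.png");b=cv2.resize(a,None,fx=1.5,fy=1.5,interpolation=2);cv2.imwrite("pics/w7b.png",(255*(b/255.)**.6).astype(np.uint8))
```

```text
5.2 [ 0.41977495 -0.33279504  0.03976987] 152.63933113213668 [-5.10937755e+01  3.29147502e+01  9.16186886e+01  3.97791317e-02
  5.54313576e+01 -1.13755673e+02] 0.08543792665320281
```

View pics/w7b.png

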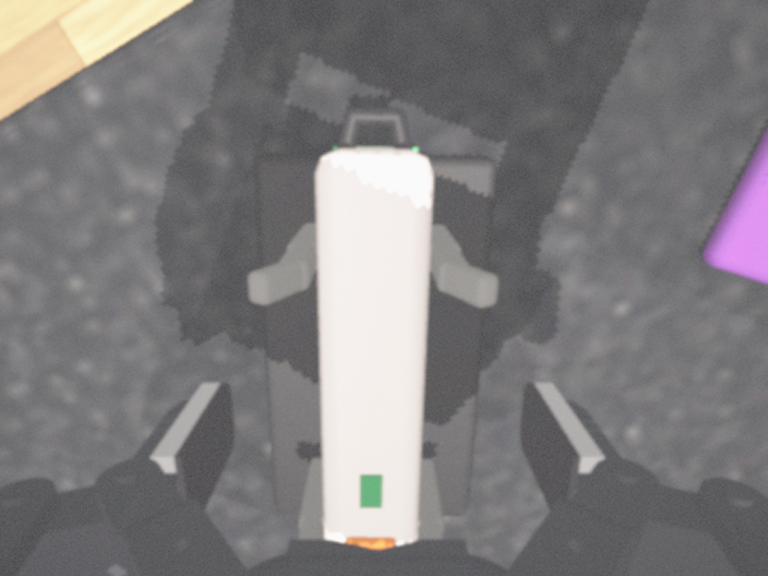

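Request:
{"fn": "jog_arm", "kwargs": {"deltas": [0,0,0,0,0,0,1,0,0,0,0,0,0,1,0,0,0,0,0,0,1,0,0,0,0,0,0,1,0,0,0,0,0,0,1,0,0,0,0,0,0,1,0,0,0,0,0,0,1,0,0,0,0,0,0,1,0,0,0,0,0,0,1], "grip_force": 60}}

```text
time_s: 6.0
position: [0.4196, -0.3331, 0.039]
tool_rot: [[-0.888, 0.46, 0.001], [0.46, 0.888, -0.0], [-0.001, 0.0, -1.0]]
ft_force: [-0.6, 0.1, 6.5]
grip_width: 0.0253
```

Run:
```python
from h import *
snap("wrist","w8"); a=cv2.imread("pics/w8.png");b=cv2.resize(a,None,fx=1.5,fy=1.5,interpolation=2);cv2.imwrite("pics/w8b.png",(255*(b/255.)**.6).astype(np.uint8))
```

```text
6.0 [ 0.41958644 -0.3331468   0.0390161 ] 152.6091235749758 [-5.11337169e+01  3.29821568e+01  9.16532975e+01  3.89627022e-02
  5.53184992e+01 -1.13765003e+02] 0.025321027947438273
```

View pics/w8b.png

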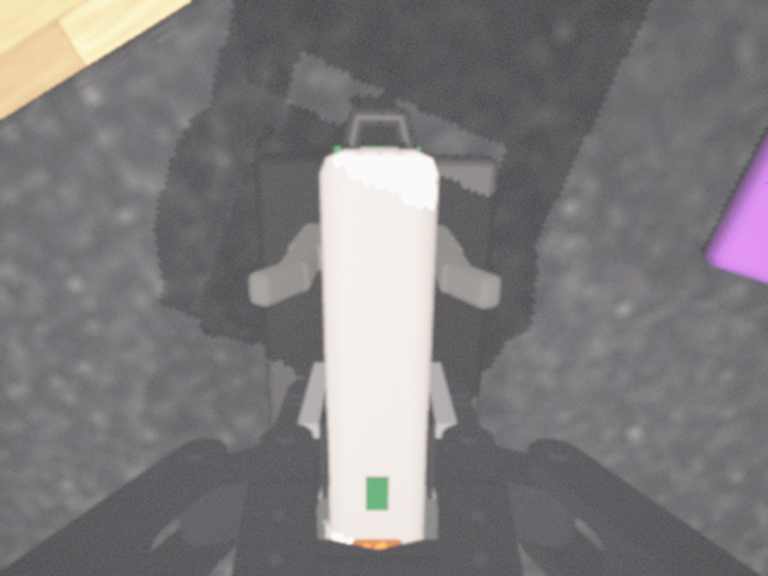

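Request:
{"fn": "jog_arm", "kwargs": {"deltas": [0,0,-0.01,0,0,0,1,0,0,-0.03,0,0,0,1,0,0,-0.06,0,0,0,1,0,0,-0.1,0,0,0,1,0,0,-0.14,0,0,0,1,0,0,-0.18,0,0,0,1,0,0,-0.21,0,0,0,1,0,0,-0.23,0,0,0,1,0,0,-0.24,0,0,0,1,0,0,-0.24,0,0,0,1]}}

```text
time_s: 6.88
position: [0.4196, -0.3332, 0.2199]
tool_rot: [[-0.888, 0.46, 0.002], [0.46, 0.888, -0.002], [-0.002, -0.0, -1.0]]
ft_force: [-0.6, -0.3, -0.8]
grip_width: 0.0254
```

Run:
```python
from h import *
snap("wrist","w9"); a=cv2.imread("pics/w9.png");b=cv2.resize(a,None,fx=1.5,fy=1.5,interpolation=2);cv2.imwrite("pics/w9b.png",(255*(b/255.)**.6).astype(np.uint8))
delta([.42,-.05,.22],0,Rtilt(0,0))
delta([.482,.3375,.22],0,Rtilt(41.5,0))
for T in ([.42,-.05,.22],):
  delta([.482,.3375,.22],0,Rtilt(41.5,0),pose=(np.array(T),Rtilt(0,0)))
```

```text
6.8833 [ 0.41957851 -0.3332419   0.21989509] 152.6151303585354 [-5.11419993e+01  2.08155403e+01  7.78622614e+01  3.46115945e-02
  8.11822360e+01 -1.13762362e+02] 0.025406422320162002
row [ 0.1726  0.3354 -0.002 ] [ 1.000e-04  1.000e-04 -1.521e-01] dist rows 6.784067643627417 3.8245234688599683
row [ 0.3369  0.8322 -0.0018] [ 1.000e-04  2.000e-04 -3.827e-01] dist rows 16.146737925622343 9.620611110980436
row [-0.0827  0.5167  0.    ] [ 0.      0.     -0.2306] dist rows 9.410759135163959 5.79608938547486
```

View pics/w9b.png

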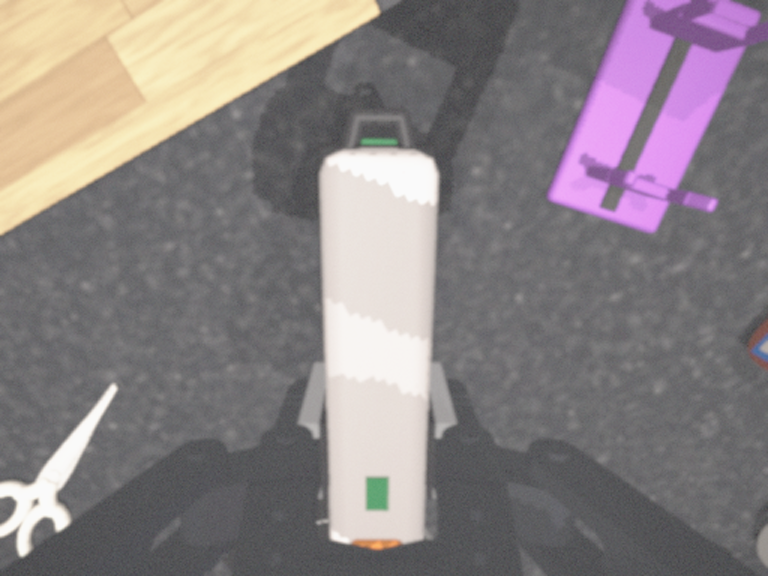

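Request:
{"fn": "jog_arm", "kwargs": {"deltas": [0.007,0.013,0,0,0,-0.006,1,0.021,0.04,0,0,0,-0.018,1,0.038,0.074,0,0,0,-0.033,1,0.055,0.107,0,0,0,-0.049,1,0.073,0.141,0,0,0,-0.064,1,0.09,0.174,0,0,0,-0.079,1,0.107,0.208,0,0,0,-0.094,1,0.124,0.241,0,0,0,-0.109,1,0.141,0.275,0,0,0,-0.125,1,0.157,0.305,0,0,0,-0.138,1,0.167,0.325,0,0,0,-0.148,1,0.172,0.335,0,0,0,-0.152,1]}}

```text
time_s: 7.93
position: [0.4192, -0.048, 0.2176]
tool_rot: [[-1.0, -0.004, -0.002], [-0.004, 1.0, 0.002], [0.002, 0.002, -1.0]]
ft_force: [0.2, -0.2, -2.1]
grip_width: 0.0255
```

Run:
```python
from h import *
print(env.observe()["q"])
delta([.482,.3375,.22],0,Rtilt(41.5,0))
```

```text
[-2.27327741e+01  9.67056304e+00  9.42707936e+01  5.35028267e-02
  7.62036997e+01 -1.12965186e+02]
row [-0.0856  0.5137 -0.0025] [ 0.0008 -0.0004 -0.2293] dist rows 9.366587985531531 5.765459168912483
```

Request:
{"fn": "jog_arm", "kwargs": {"deltas": [-0.003,0.02,0,0,0,-0.009,1,-0.01,0.06,0,0,0,-0.027,1,-0.019,0.113,0,0,0,-0.05,1,-0.027,0.164,0,0,0,-0.073,1,-0.036,0.216,0,0,0,-0.096,1,-0.044,0.267,0,0,0,-0.119,1,-0.053,0.318,0,0,0,-0.142,1,-0.062,0.37,0,0,0,-0.165,1,-0.07,0.421,0,0,0,-0.188,1,-0.078,0.467,0,0,0,-0.208,1,-0.083,0.498,0,0,0,-0.222,1,-0.0855,0.5135,0,0,0,-0.229,1]}}

```text
time_s: 8.93
position: [0.4843, 0.3369, 0.2172]
tool_rot: [[-0.75, -0.662, -0.002], [-0.662, 0.75, -0.0], [0.001, 0.001, -1.0]]
ft_force: [0.5, -0.3, -1.2]
grip_width: 0.0254
```

Run:
```python
from h import *
print(env.observe()["q"])
delta([.482,.3375,.039],0,Rtilt(41.5,0))
for n in ["scene","top"]: snap(n,n+"1")
a=cv2.imread("pics/top1.png");cv2.imwrite("pics/top1b.png",cv2.resize(a[90:260,60:300],None,fx=3.2,fy=3.2,interpolation=2))
```

```text
[ 2.33184706e+01  2.64490914e+01  6.90690103e+01  3.34134888e-02
  8.45708467e+01 -1.08124272e+02]
row [0.0014 0.0024 0.2376] [ 0.0003 -0.0004 -0.0003] dist rows 4.274404465542139 0.0157218526402563
8.9333 [0.48430566 0.33687407 0.21722665] -138.56040606334227 [ 2.33184706e+01  2.64490914e+01  6.90690103e+01  3.34134888e-02
  8.45708467e+01 -1.08124272e+02] 0.025414519549468745
8.9833 [0.4844518  0.33719746 0.2172497 ] -138.53816571694838 [ 2.33348308e+01  2.64704060e+01  6.90287622e+01  4.99479851e-02
  8.45737673e+01 -1.08131726e+02] 0.025494783807566937
```

View pics/top1b.png

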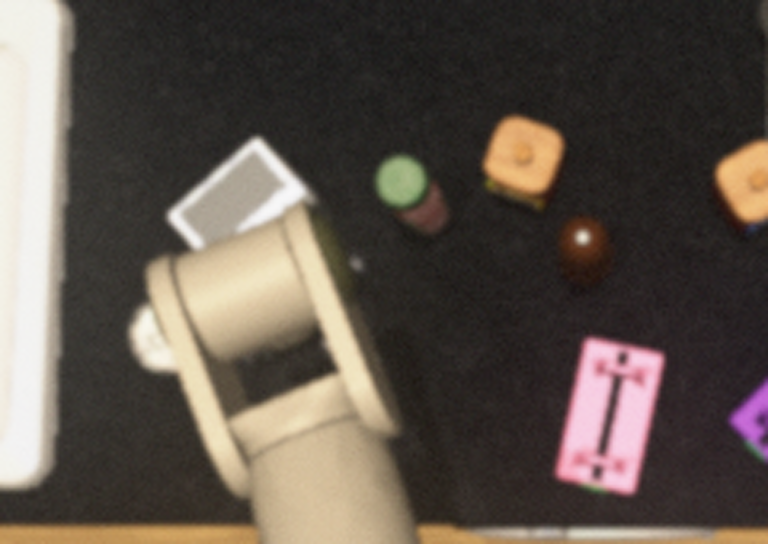

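Request:
{"fn": "jog_arm", "kwargs": {"deltas": [0.001,0.001,0.015,0,0,0,1,0.001,0.002,0.05,0,0,0,1,0.001,0.002,0.09,0,0,0,1,0.001,0.002,0.13,0,0,0,1,0.001,0.002,0.17,0,0,0,1,0.001,0.002,0.205,0,0,0,1,0.001,0.002,0.228,0,0,0,1,0.001,0.002,0.237,0,0,0,1,0.001,0.002,0.237,0,0,0,1,0.001,0.002,0.237,0,0,0,1]}}

```text
time_s: 9.87
position: [0.4838, 0.3345, 0.0419]
tool_rot: [[-0.753, -0.658, 0.001], [-0.658, 0.753, 0.001], [-0.001, -0.0, -1.0]]
ft_force: [-0.3, -0.4, -0.8]
grip_width: 0.0254
```

Run:
```python
from h import *
snap("wrist","w10"); a=cv2.imread("pics/w10.png");b=cv2.resize(a,None,fx=1.5,fy=1.5,interpolation=2);cv2.imwrite("pics/w10b.png",(255*(b/255.)**.6).astype(np.uint8))
snap("scene","scene2");a=cv2.imread("pics/scene2.png");cv2.imwrite("pics/scene2b.png",cv2.resize(a[170:300,130:290],None,fx=4.6,fy=4.6,interpolation=2))
s=env.observe();print(s["ft_force"])
d=np.array([np.cos(np.radians(41.5)),np.sin(np.radians(41.5)),0])
M=np.array([.572,.417,.039])
for k in (.01,0,-.0065,-.010,-.0125): delta(M-d*(.09+k),0,Rtilt(41.5,0))
```

```text
9.8667 [0.48375134 0.33454563 0.04185688] -138.8854883561497 [ 2.31403111e+01  3.66507087e+01  8.26839508e+01  5.92990853e-03
  6.05916398e+01 -1.07977098e+02] 0.025409893858948256
9.9167 [0.48397219 0.33488565 0.04236659] -138.8640835426298 [ 2.31621976e+01  3.66158307e+01  8.26484178e+01  7.36102406e-03
  6.05902568e+01 -1.07977278e+02] 0.025002723160286008
[ 0.10846359 -0.39102734 -1.14439438]
row [-0.0269  0.0042  0.0048] [-0.0003  0.0009 -0.0019] dist rows 0.4965426366118639 0.05394087438634958
row [-0.0402  0.0043  0.0049] [-0.0003  0.0009 -0.0019] dist rows 0.7321794579845756 0.05394087438634958
row [-0.0489  0.0043  0.0049] [-0.0003  0.0009 -0.0019] dist rows 0.8865438202631866 0.05394087438634958
row [-0.0535  0.0044  0.0049] [-0.0003  0.0009 -0.0019] dist rows 0.9698633039578397 0.05394087438634958
row [-0.0569  0.0044  0.0049] [-0.0003  0.0009 -0.0019] dist rows 1.0294382353033833 0.05394087438634958
```

View pics/w10b.png

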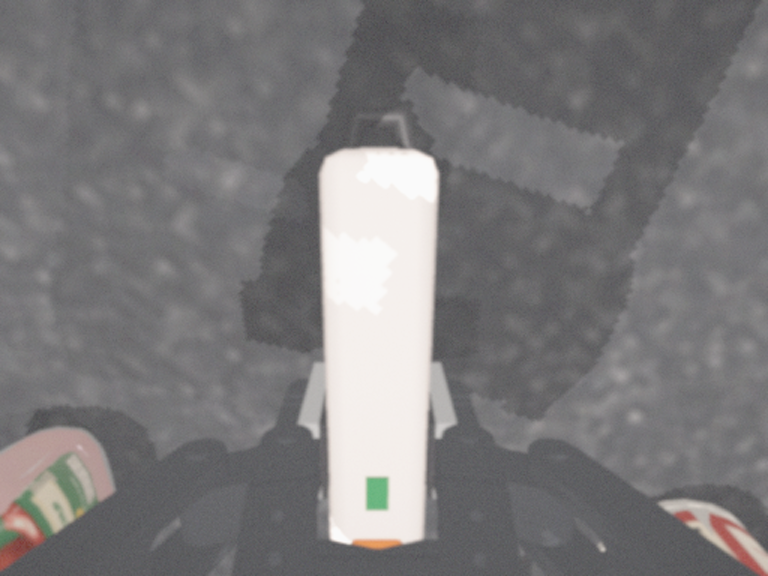

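View pics/scene2b.png

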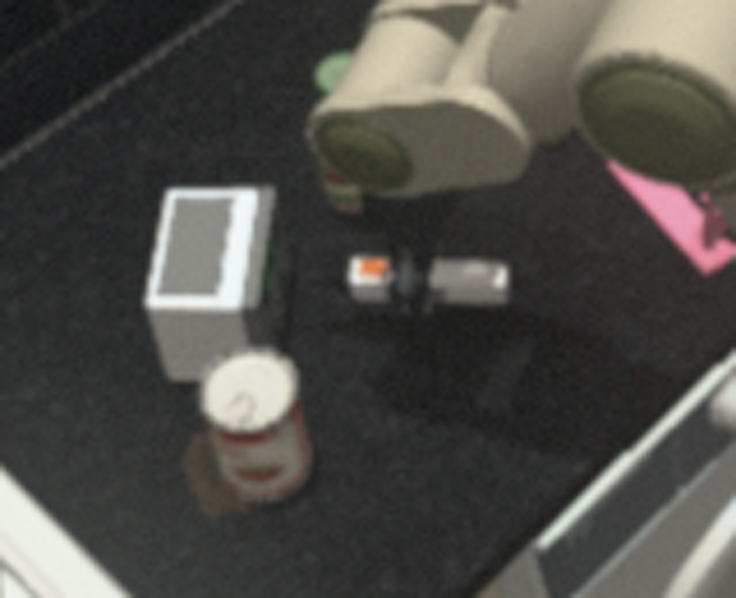

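Request:
{"fn": "jog_arm", "kwargs": {"deltas": [-0.01,0.004,0.0045,0,0.001,-0.002,1,-0.02,0.004,0.0045,0,0.001,-0.002,1,-0.027,0.004,0.0045,0,0.001,-0.002,1,-0.027,0.004,0.0045,0,0.001,-0.002,1,-0.027,0.004,0.0045,0,0.001,-0.002,1,-0.027,0.004,0.0045,0,0.001,-0.002,1]}}

```text
time_s: 10.47
position: [0.4964, 0.3508, 0.0376]
tool_rot: [[-0.748, -0.663, -0.002], [-0.663, 0.748, -0.002], [0.003, 0.0, -1.0]]
ft_force: [-0.3, 0.3, -0.8]
grip_width: 0.0253
```

Run:
```python
from h import *
s=env.observe();print(s["ft_force"],s["position"],s["time_s"])
d=np.array([np.cos(np.radians(41.5)),np.sin(np.radians(41.5)),0])
M=np.array([.572,.417,.039])
for k in (.01,0,-.0065,-.010,-.0125): delta(M-d*(.09+k),0,Rtilt(41.5,0))
snap("scene","scene3");a=cv2.imread("pics/scene3.png");cv2.imwrite("pics/scene3b.png",cv2.resize(a[200:260,150:250],None,fx=8,fy=8,interpolation=2))
for k in (-.09,-.0,.09): print(proj("scene",s["position"]+[0,0,.036]-s["tool_rot"][:,0]*k))
```

```text
[-0.26596128  0.30209896 -0.75280692] [0.49639133 0.35082862 0.03760792] 10.4667
row [-0.0006 -0.0007 -0.0019] [ 0.     -0.0009  0.0003] dist rows 0.03757107263350569 0.024211293583484287
row [-0.014  -0.0007 -0.0019] [ 0.     -0.0009  0.0003] dist rows 0.2537155270425991 0.024211293583484287
row [-0.0226 -0.0007 -0.0019] [ 0.     -0.0009  0.0003] dist rows 0.40862309602177244 0.024211293583484287
row [-0.0273 -0.0008 -0.0019] [ 0.     -0.0009  0.0003] dist rows 0.49228797748318115 0.024211293583484287
row [-0.0306 -0.0008 -0.0019] [ 0.     -0.0009  0.0003] dist rows 0.5520984136235554 0.024211293583484287
10.4667 [0.49639133 0.35082862 0.03760792] -138.43712673831516 [ 2.41243976e+01  3.85841255e+01  7.92421598e+01 -4.95711779e-02
  6.23291958e+01 -1.07415389e+02] 0.025341863141484153
[238.17360854 230.4864902 ]
[214.50542451 230.03586696]
[190.89704144 229.58638228]
```

View pics/scene3b.png

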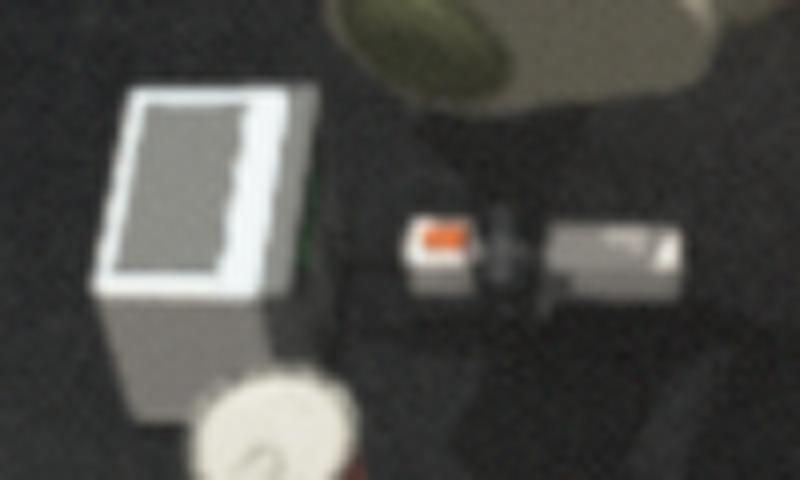

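Request:
{"fn": "jog_arm", "kwargs": {"deltas": [-0.005,-0.001,-0.002,0,-0.001,0,1,-0.01,-0.001,-0.002,0,-0.001,0,1,-0.014,-0.001,-0.002,0,-0.001,0,1,-0.018,-0.001,-0.002,0,-0.001,0,1,-0.022,-0.001,-0.002,0,-0.001,0,1,-0.025,-0.001,-0.002,0,-0.001,0,1,-0.027,-0.001,-0.002,0,-0.001,0,1,-0.028,-0.001,-0.002,0,-0.001,0,1,-0.028,-0.001,-0.002,0,-0.001,0,1,-0.028,-0.001,-0.002,0,-0.001,0,1]}}

```text
time_s: 11.35
position: [0.5125, 0.364, 0.0391]
tool_rot: [[-0.748, -0.663, -0.0], [-0.663, 0.748, 0.0], [0.0, 0.0, -1.0]]
ft_force: [-1.7, -1.1, -0.3]
grip_width: 0.0251
```

Run:
```python
from h import *
s=env.observe();d=np.array([np.cos(np.radians(41.5)),np.sin(np.radians(41.5)),0])
M=np.array([.572,.417,.039]);r=s["position"]-M;n=np.array([-d[1],d[0],0]);print("along(k)",-(r@d)-.09,"lat",r@n,"z",r[2],"F along",s["ft_force"]@d,"lat",s["ft_force"]@n,s["ft_force"][2],s["wrist_torque"])
```

```text
along(k) -0.01029647944922174 lat -0.0002271551608078475 z 5.6561775209344745e-05 F along -2.027929730087156 lat 0.2947728188578269 -0.2651811949969265 [-0.27596478  0.26166845  0.0036067 ]
```

Request:
{"fn": "jog_arm", "kwargs": {"deltas": [-0.002,0,0,0,0,0,1,-0.0035,0,0,0,0,0,1,-0.0035,0,0,0,0,0,1,-0.0035,0,0,0,0,0,1]}}

```text
time_s: 11.68
position: [0.5133, 0.3648, 0.039]
tool_rot: [[-0.748, -0.663, -0.003], [-0.663, 0.748, -0.002], [0.004, 0.001, -1.0]]
ft_force: [-8.1, -9.1, 5.2]
grip_width: 0.0255
```

```bash
cat > f.py <<'E'
from h import *
s=env.observe();d=np.array([np.cos(np.radians(41.5)),np.sin(np.radians(41.5)),0])
M=np.array([.572,.417,.039]);r=s["position"]-M;n=np.array([-d[1],d[0],0]);print("along(k)",-(r@d)-.09,"lat",r@n,"z",r[2],"F along",s["ft_force"]@d,"lat",s["ft_force"]@n,s["ft_force"][2],s["wrist_torque"])
E
python3 f.py
```

```text
along(k) -0.01141120816903951 lat -0.00017986858983798037 z -9.56967111522683e-06 F along -12.1104590997502 lat -1.3903938574513721 5.193332103140344 [-0.98280401  1.00103916 -0.02126919]
```

Request:
{"fn": "jog_arm", "kwargs": {"deltas": [0,0,0,0,0,0,1,0,0,0,0,0,0,1,0.003,0,0,0,0,0,1,0.01,0,0,0,0,0,1,0.025,0,0,0,0,0,1,0.045,0,0,0,0,0,1,0.065,0,0,0,0,0,1,0.08,0,0,0,0,0,1,0.085,0,0,0,0,0,1,0.085,0,0,0,0,0,1]}}

```text
time_s: 12.52
position: [0.467, 0.3235, 0.0394]
tool_rot: [[-0.749, -0.663, 0.001], [-0.663, 0.749, 0.001], [-0.001, -0.0, -1.0]]
ft_force: [0.2, 0.4, -0.3]
grip_width: 0.0251
```

Run:
```python
from h import *
s=env.observe();print(s["ft_force"],s["position"],s["time_s"])
snap("wrist","w11")
def m(f):
    im=cv2.imread(f"pics/{f}.png").astype(int);hs=cv2.cvtColor(im.astype(np.uint8),cv2.COLOR_BGR2HSV)
    g=cv2.inRange(hs,(50,70,60),(85,255,255));g[:310]=0;g[350:]=0;g[:,235:]*=1;g[:,:235]=0;g[:,270:]=0;ys,xs=np.nonzero(g);
    row=im[200].min(1);w=np.nonzero(row[180:330]>110)[0]+180
    col=im[:,250].min(1);t=np.nonzero(col[80:140]>110)[0]+80
    print(f,len(xs),xs.mean(),ys.mean(),w.min(),w.max(),t.min())
for f in ("w8","w9","w10","w11"): m(f)
# scan pose
L=np.array([.6329,.1783,.036]);y=np.radians(-19.5);d=np.array([np.cos(y),np.sin(y),0])
T=L-d*(.06+.09);T[2]=.016;print(T)
delta([T[0],T[1],.22],0,Rtilt(-19.5,0));delta([s["position"][0],s["position"][1],.22],0,s["tool_rot"])
```

```text
[ 0.19949273  0.39712676 -0.32297921] [0.46695618 0.32351742 0.03937725] 12.5167
12.5167 [0.46695618 0.32351742 0.03937725] -138.46767612011996 [ 2.27671442e+01  3.53188064e+01  8.62639947e+01  2.73732062e-02
  5.83365577e+01 -1.08779529e+02] 0.025146393753761962
w8 272 250.97794117647058 328.9632352941176 215 329 98
w9 272 251.02205882352942 328.9632352941176 215 288 99
w10 271 251.0 328.9261992619926 215 288 98
w11 271 251.0 328.9261992619926 215 288 98
[0.49150378 0.22837103 0.016     ]
row [ 0.06   -0.1166 -0.2409] [3.000e-04 6.000e-04 3.391e-01] dist rows 4.932432151165839 8.524749095968028
row [ 4.000e-04  1.000e-04 -2.408e-01] [-0.0001  0.0002  0.    ] dist rows 4.330284428507708 0.005076709034369693
```

Request:
{"fn": "jog_arm", "kwargs": {"deltas": [0,0,-0.02,0,0,0,1,0,0,-0.06,0,0,0,1,0,0,-0.11,0,0,0,1,0,0,-0.16,0,0,0.01,1,0.005,-0.01,-0.2,0,0,0.04,1,0.015,-0.03,-0.23,0,0,0.08,1,0.025,-0.05,-0.24,0,0,0.12,1,0.034,-0.067,-0.24,0,0,0.16,1,0.042,-0.082,-0.24,0,0,0.2,1,0.05,-0.095,-0.24,0,0,0.24,1,0.056,-0.106,-0.24,0,0,0.28,1,0.06,-0.113,-0.24,0,0,0.31,1]}}

```text
time_s: 13.57
position: [0.4905, 0.2298, 0.2193]
tool_rot: [[-0.968, 0.253, 0.002], [0.253, 0.968, 0.001], [-0.001, 0.001, -1.0]]
ft_force: [0.2, 0.4, -0.3]
grip_width: 0.0256
```

Run:
```python
from h import *
print(env.observe()["q"])
delta([.4915,.2284,.22],0,Rtilt(-19.5,0));delta([.4915,.2284,.016],0,Rtilt(-19.5,0))
snap("top","top2");a=cv2.imread("pics/top2.png");cv2.imwrite("pics/top2b.png",cv2.resize(a[90:260,60:300],None,fx=3.2,fy=3.2,interpolation=2))
```

```text
[ 1.25655984e+01  2.14378738e+01  7.69770099e+01  1.97339274e-02
  8.14822570e+01 -6.27961015e+01]
row [-0.0018 -0.0015 -0.0009] [0.0004 0.0004 0.027 ] dist rows 0.04474095359269237 0.6787600145747777
row [-0.0014 -0.0018  0.2711] [0.0004 0.0004 0.027 ] dist rows 4.87580440704739 0.6787600145747777
13.5667 [0.49047235 0.22979774 0.21931364] 165.35874817061472 [ 1.25655984e+01  2.14378738e+01  7.69770099e+01  1.97339274e-02
  8.14822570e+01 -6.27961015e+01] 0.0255553605011959
```

View pics/top2b.png

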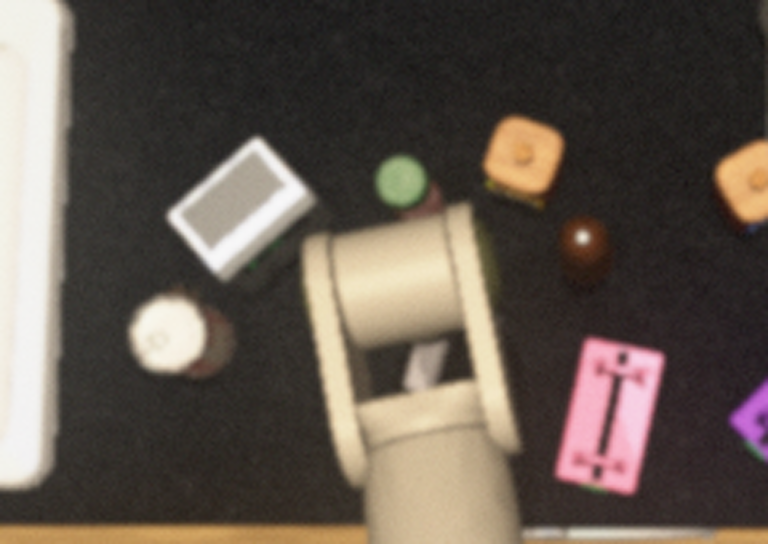

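Request:
{"fn": "jog_arm", "kwargs": {"deltas": [-0.0015,-0.0015,0.015,0,0,0.015,1,-0.0015,-0.0015,0.045,0,0,0.027,1,-0.0015,-0.0015,0.085,0,0,0.027,1,-0.0015,-0.0015,0.125,0,0,0.027,1,-0.0015,-0.0015,0.165,0,0,0.027,1,-0.0015,-0.0015,0.2,0,0,0.027,1,-0.0015,-0.0015,0.23,0,0,0.027,1,-0.0015,-0.0015,0.25,0,0,0.027,1,-0.0015,-0.0015,0.26,0,0,0.027,1,-0.0015,-0.0015,0.268,0,0,0.027,1,-0.0015,-0.0015,0.27,0,0,0.027,1,-0.0015,-0.0015,0.27,0,0,0.027,1]}}

```text
time_s: 14.62
position: [0.4908, 0.2293, 0.0169]
tool_rot: [[-0.945, 0.327, 0.001], [0.327, 0.945, 0.001], [-0.001, 0.001, -1.0]]
ft_force: [-0.1, 0.1, -0.1]
grip_width: 0.0251
```

Run:
```python
from h import *
s=env.observe();print(s["ft_force"])
L=np.array([.6329,.1783,.036]);y=np.radians(-19.5)
nose=s["position"]-s["tool_rot"][:,0]*.09-s["tool_rot"][:,2]*.021
ax=np.c_[-s["tool_rot"][:,0],-s["tool_rot"][:,1],-s["tool_rot"][:,2]]
print("label in nose frame",ax.T@(L-nose),"yaw",np.degrees(np.arctan2(ax[1,0],ax[0,0])))
delta([.4915,.2284,.016],0,Rtilt(-19.5,0))
snap("scene","scene4");a=cv2.imread("pics/scene4.png");cv2.imwrite("pics/scene4b.png",cv2.resize(a[130:260,150:300],None,fx=4.6,fy=4.6,interpolation=2))
snap("wrist","w12");
```

```text
[-0.08528463  0.06897108 -0.1124625 ]
label in nose frame [ 0.06094255  0.00173193 -0.00209987] yaw -19.066159843567494
row [-0.0012 -0.0008  0.0012] [0.0003 0.0003 0.0024] dist rows 0.034415003900013834 0.06183358330724448
14.6167 [0.4908299  0.22925629 0.01693663] 160.93384015643252 [ 1.24997157e+01  3.53496885e+01  9.17464541e+01  2.50201149e-02
  5.28180434e+01 -5.84492643e+01] 0.02514555295301972
14.6667 [0.49091039 0.22922955 0.01729356] 160.9221870088229 [ 1.24953959e+01  3.53125657e+01  9.17426817e+01  2.39976884e-02
  5.28281833e+01 -5.84413315e+01] 0.02512489267248787
```

View pics/scene4b.png

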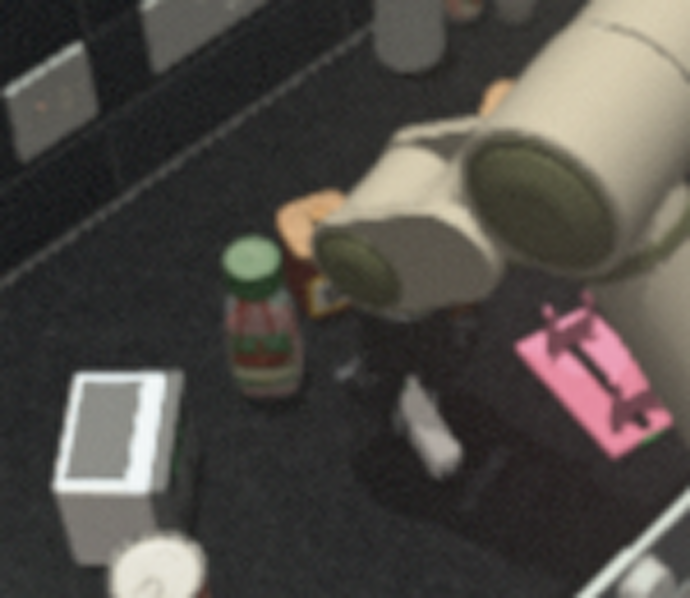

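View pics/w12.png

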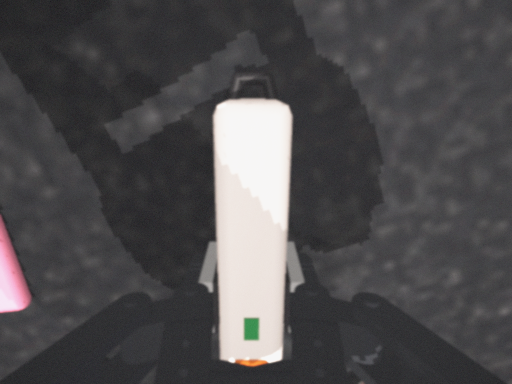

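Request:
{"fn": "jog_arm", "kwargs": {"deltas": [0,0,0,0,0,0,1,0,0,0,0,0,0,1,0,0,0,0,0,0,1,0,0,0,0,0,0,1,0,0,0,0,0,0,1,0,0,0,0,0,0,1,0,0,0,0,0,0,1,0,0,0,0,0,0,1,0,0,0,0,0,0,1,0,0,0,0,0,0,1,0,0,0,0,0,0,1,0,0,0,0,0,0,1]}}

```text
time_s: 15.72
position: [0.4904, 0.229, 0.0166]
tool_rot: [[-0.945, 0.327, 0.0], [0.327, 0.945, 0.0], [-0.0, 0.001, -1.0]]
ft_force: [-0.1, 0.5, -1.1]
grip_width: 0.0259
```

Request:
{"fn": "jog_arm", "kwargs": {"deltas": [0,0,0,0,0,0,1,0,0,0,0,0,0,1,0,0,0,0,0,0,1,0,0,0,0,0,0,1,0,0,0,0,0,0,1,0,0,0,0,0,0,1,0,0,0,0,0,0,1,0,0,0,0,0,0,1,0,0,0,0,0,0,1,0,0,0,0,0,0,1,0,0,0,0,0,0,1,0,0,0,0,0,0,1]}}

```text
time_s: 16.72
position: [0.4903, 0.229, 0.0166]
tool_rot: [[-0.945, 0.327, 0.0], [0.327, 0.945, 0.0], [-0.0, 0.001, -1.0]]
ft_force: [0.1, 0.7, -1.6]
grip_width: 0.0249
```

Run:
```python
from h import *
s=env.observe();print(s["ft_force"],s["position"],s["q"])
L=np.array([.6329,.1783,.036])
nose=s["position"]-s["tool_rot"][:,0]*.09-s["tool_rot"][:,2]*.021
ax=-s["tool_rot"]
print("label in nose frame",ax.T@(L-nose),"yaw",np.degrees(np.arctan2(ax[1,0],ax[0,0])))
# retract back 120mm along tool x then lift
```

```text
[ 0.12185171  0.65696615 -1.59435195] [0.49032693 0.22901946 0.01657709] [ 1.24875680e+01  3.53612570e+01  9.18130063e+01  2.21357549e-02
  5.27966546e+01 -5.84187764e+01]
label in nose frame [ 0.061326    0.00124601 -0.00161746] yaw -19.107039523021925
```

Request:
{"fn": "jog_arm", "kwargs": {"deltas": [0,-0.003,0,0,0,0,1,0,-0.003,0,0,0,0,1,0,-0.003,0,0,0,0,1,0,-0.003,0,0,0,0,1,0,-0.003,0,0,0,0,1,0,-0.003,0,0,0,0,1,0,-0.003,0,0,0,0,1,0,-0.003,0,0,0,0,1,0,-0.003,0,0,0,0,1,0,-0.003,0,0,0,0,1,0,-0.003,0,0,0,0,1,0,-0.003,0,0,0,0,1]}}

```text
time_s: 17.72
position: [0.4896, 0.2269, 0.0165]
tool_rot: [[-0.945, 0.327, 0.0], [0.327, 0.945, 0.0], [-0.0, 0.001, -1.0]]
ft_force: [-1.0, -0.5, -1.3]
grip_width: 0.0252
```

Request:
{"fn": "jog_arm", "kwargs": {"deltas": [0,0,0,0,0,0,1,0,0,0,0,0,0,1,0,0,-0.02,0,0,0,1,0.01,0,-0.05,0,0,0,1,0.03,0,-0.09,0,0,0,1,0.05,0,-0.13,0,0,0,1,0.07,0,-0.17,0,0,0,1,0.085,0,-0.21,0,0,0,1,0.09,0,-0.24,0,0,0,1,0.09,0,-0.26,0,0,0,1,0.09,0,-0.27,0,0,0,1,0.09,0,-0.27,0,0,0,1]}}

```text
time_s: 18.72
position: [0.4262, 0.249, 0.2203]
tool_rot: [[-0.945, 0.327, 0.003], [0.327, 0.945, 0.001], [-0.003, 0.002, -1.0]]
ft_force: [0.1, 0.1, -1.2]
grip_width: 0.0255
```

Run:
```python
from h import *
print(env.observe()["q"])
T=np.array([.4196,-.3331,.20])
delta(T,0,Rtilt(152.61-180,0)); delta([.40,-.08,.22],0,Rtilt(-23,0))
```

```text
[ 1.65195062e+01  1.65893491e+01  8.42405876e+01  1.55411266e-02
  7.89820922e+01 -5.43786063e+01]
row [-0.2457 -0.7363  0.0261] [0.0007 0.0007 0.046 ] dist rows 13.969217261033823 1.1574454973655108
row [-1.106e-01 -4.260e-01 -3.000e-04] [0.0007 0.0008 0.0216] dist rows 7.91525446688092 0.5446548022283809
```

Request:
{"fn": "jog_arm", "kwargs": {"deltas": [-0.005,-0.015,0,0,0,0.001,1,-0.015,-0.045,0,0,0,0.003,1,-0.028,-0.085,0,0,0,0.006,1,-0.042,-0.125,0,0,0,0.008,1,-0.055,-0.165,0,0,0,0.011,1,-0.068,-0.205,0,0,0,0.014,1,-0.082,-0.245,0,0,0,0.016,1,-0.095,-0.285,0,0,0,0.019,1,-0.108,-0.325,0,0,0,0.021,1,-0.122,-0.365,0,0,0,0.023,1,-0.135,-0.405,0,0,0,0.026,1,-0.148,-0.445,0,0,0,0.028,1]}}

```text
time_s: 19.72
position: [0.4202, -0.1047, 0.2175]
tool_rot: [[-0.912, 0.41, -0.002], [0.41, 0.912, 0.002], [0.003, 0.001, -1.0]]
ft_force: [1.1, 0.4, -1.4]
grip_width: 0.0254
```

Run:
```python
from h import *
T=np.array([.4196,-.3331,.14])
delta(T,0,Rtilt(152.61-180,0))
```

```text
row [-0.1245 -0.278   0.1028] [ 0.0002 -0.0008  0.0176] dist rows 5.782566026348411 0.4433023613066428
```

Request:
{"fn": "jog_arm", "kwargs": {"deltas": [-0.008,-0.018,0,0,0,0.001,1,-0.025,-0.055,0,0,0,0.003,1,-0.045,-0.1,0.01,0,0,0.006,1,-0.065,-0.145,0.025,0,0,0.009,1,-0.085,-0.19,0.045,0,0,0.012,1,-0.102,-0.228,0.065,0,0,0.015,1,-0.115,-0.257,0.085,0,0,0.017,1,-0.122,-0.273,0.1,0,0,0.0175,1,-0.1245,-0.278,0.103,0,0,0.0175,1,-0.1245,-0.278,0.103,0,0,0.0175,1,-0.1245,-0.278,0.103,0,0,0.0175,1]}}

```text
time_s: 20.63
position: [0.4213, -0.3302, 0.1417]
tool_rot: [[-0.889, 0.458, 0.0], [0.458, 0.889, 0.001], [0.0, 0.001, -1.0]]
ft_force: [0.6, 0.2, -1.4]
grip_width: 0.0256
```

Run:
```python
from h import *
T=np.array([.4196,-.3331,.14])
delta(T,0,Rtilt(152.61-180,0))
snap("wrist","w13"); a=cv2.imread("pics/w13.png");b=cv2.resize(a,None,fx=1.5,fy=1.5,interpolation=2);cv2.imwrite("pics/w13b.png",(255*(b/255.)**.6).astype(np.uint8))
```

```text
row [ 0.0002 -0.0044  0.0023] [ 0.0003 -0.0001  0.0007] dist rows 0.08985354896232939 0.019956895345650108
20.6333 [ 0.42127506 -0.33024023  0.14174788] 152.74000235796382 [-5.07956838e+01  2.51389830e+01  8.49211977e+01  4.82987956e-02
  6.99780384e+01 -1.13552229e+02] 0.02558801015946514
```

View pics/w13b.png

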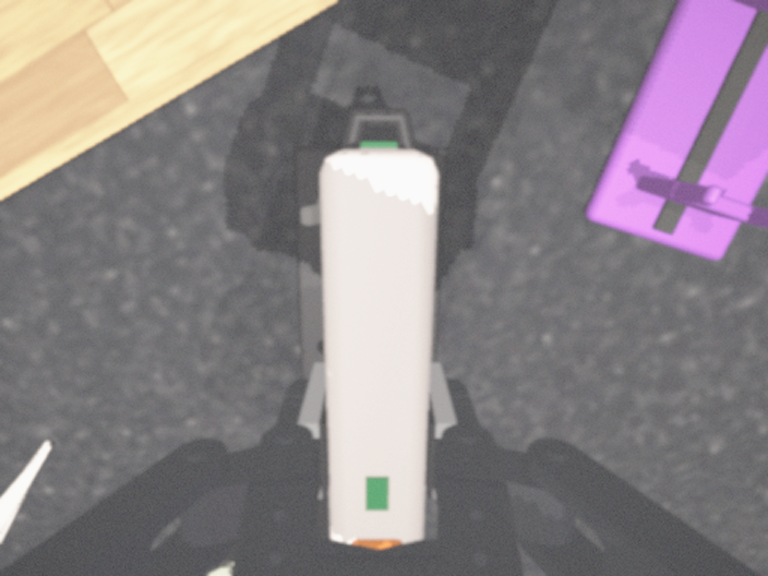

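Request:
{"fn": "jog_arm", "kwargs": {"deltas": [0,-0.0044,0.002,0,0,0.0007,1,0,-0.0044,0.02,0,0,0.0007,1,0,-0.0044,0.04,0,0,0.0007,1,0,-0.0044,0.055,0,0,0.0007,1,0,-0.0044,0.065,0,0,0.0007,1,0,-0.0044,0.07,0,0,0.0007,1,0,-0.0044,0.07,0,0,0.0007,1,0,-0.0044,0.07,0,0,0.0007,1]}}

```text
time_s: 21.35
position: [0.4201, -0.3342, 0.0896]
tool_rot: [[-0.888, 0.46, 0.001], [0.46, 0.888, -0.0], [-0.001, 0.0, -1.0]]
ft_force: [0.7, -0.4, -2.0]
grip_width: 0.0253
```

Run:
```python
from h import *
delta([.4196,-.3331,.0395],0,Rtilt(152.61-180,0))
```

```text
row [0.0013 0.001  0.0669] [ 0.0001  0.0003 -0.0001] dist rows 1.2028783151446403 0.008657071706633835
```

Request:
{"fn": "jog_arm", "kwargs": {"deltas": [0.001,0.001,0.005,0,0,0,1,0.001,0.001,0.015,0,0,0,1,0.001,0.001,0.025,0,0,0,1,0.001,0.001,0.035,0,0,0,1,0.001,0.001,0.045,0,0,0,1,0.001,0.001,0.054,0,0,0,1,0.001,0.001,0.061,0,0,0,1,0.001,0.001,0.065,0,0,0,1,0.001,0.001,0.065,0,0,0,1,0.001,0.001,0.065,0,0,0,1]}}

```text
time_s: 22.18
position: [0.4196, -0.3332, 0.0403]
tool_rot: [[-0.888, 0.461, 0.0], [0.461, 0.888, 0.0], [-0.0, 0.001, -1.0]]
ft_force: [-0.3, 0.1, -1.5]
grip_width: 0.0254
```

Run:
```python
from h import *
delta([.4196,-.3331,.039],0,Rtilt(152.61-180,0))
snap("wrist","w14"); a=cv2.imread("pics/w14.png");b=cv2.resize(a,None,fx=1.5,fy=1.5,interpolation=2);cv2.imwrite("pics/w14b.png",(255*(b/255.)**.6).astype(np.uint8))
```

```text
row [0.     0.0001 0.0017] [ 0.0002  0.0001 -0.0002] dist rows 0.030715965917697242 0.006841670391053138
22.1833 [ 0.41956803 -0.33317499  0.04027826] 152.57472126995907 [-5.11380926e+01  3.28881895e+01  9.15526159e+01  4.09783122e-02
  5.55628155e+01 -1.13735991e+02] 0.025384163640128313
```

View pics/w14b.png

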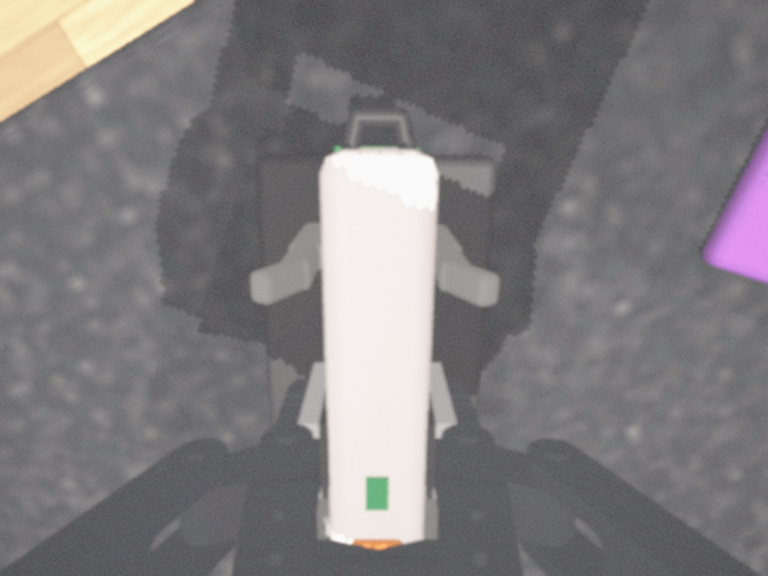

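Identical to the picture at the grasp: wand in both forks. Lower 1 mm more and open.

Request:
{"fn": "jog_arm", "kwargs": {"deltas": [0,0,0.0015,0,0,0,1,0,0,0.0015,0,0,0,1,0,0,0.0015,0,0,0,0.3,0,0,0.0015,0,0,0,0,0,0,0.0015,0,0,0,-0.4,0,0,0.0015,0,0,0,-1,0,0,0.0015,0,0,0,-1,0,0,0.0015,0,0,0,-1,0,0,0.0015,0,0,0,-1,0,0,0.0015,0,0,0,-1,0,0,0.0015,0,0,0,-1]}}

```text
time_s: 23.15
position: [0.4195, -0.3331, 0.0392]
tool_rot: [[-0.888, 0.461, 0.0], [0.461, 0.888, 0.0], [-0.0, 0.001, -1.0]]
ft_force: [0.6, 0.3, -0.5]
grip_width: 0.0851
```

Request:
{"fn": "jog_arm", "kwargs": {"deltas": [0,0,0,0,0,0,-1,0,0,-0.015,0,0,0,-1,0,0,-0.04,0,0,0,-1,0,0,-0.08,0,0,0,-1,0,0,-0.12,0,0,0,-1,0,0,-0.16,0,0,0,-1,0.02,0,-0.2,0,0,0,-1,0.05,0,-0.24,0,0,0,-1,0.08,0,-0.26,0,0,0,-1,0.08,0,-0.26,0,0,0,-1,0.08,0,-0.26,0,0,0,-1]}}

```text
time_s: 24.07
position: [0.3659, -0.3055, 0.235]
tool_rot: [[-0.887, 0.461, 0.002], [0.461, 0.887, -0.001], [-0.002, -0.0, -1.0]]
ft_force: [0.5, 0.2, -0.4]
grip_width: 0.0853
```

Run:
```python
from h import *
for n,f in (("wrist","w15"),("top","top3"),("scene","scene5")): snap(n,f)
a=cv2.imread("pics/w15.png");b=cv2.resize(a,None,fx=1.5,fy=1.5,interpolation=2);cv2.imwrite("pics/w15b.png",(255*(b/255.)**.6).astype(np.uint8))
a=cv2.imread("pics/top0.png");b=cv2.imread("pics/top3.png")
d=cv2.absdiff(a,b).max(2);cv2.imwrite("pics/td.png",np.vstack([cv2.resize(x[110:240,80:310],None,fx=2.2,fy=2.2) for x in (b,cv2.cvtColor(d,8)*3)]))
# wand axis
pz=ld("w15");im=cv2.imread("pics/w15.png")
for n,pz in (("w15",pz),):
    m=((im[:,:,1:].max(2)>150)).astype(np.uint8)
    m[:, :150]=0;m[:,320:]=0;m[:70]=0;m[300:]=0
    m=cv2.morphologyEx(m,cv2.MORPH_OPEN,np.ones((9,9)))
    k,l,st,ce=cv2.connectedComponentsWithStats(m);i=1+np.argmax(st[1:,4])
    ys,xs=np.nonzero(l==i);W=np.array([onz("wrist",q,.074,pz)[:2] for q in zip(xs,ys)])
    r=cv2.minAreaRect((W*1000).astype(np.float32));print(st[i],r)
```

```text
24.0667 [ 0.36594169 -0.30548219  0.23500069] 152.53980602286066 [-5.41462112e+01  1.42075416e+01  8.50811447e+01  3.93131544e-02
  8.05915084e+01 -1.16692383e+02] 0.08533773387640063
24.1167 [ 0.36622396 -0.30559568  0.23397385] 152.55469961746118 [-5.41267688e+01  1.43347189e+01  8.50813605e+01  4.05468186e-02
  8.05765679e+01 -1.16688111e+02] 0.08561797094181224
24.1667 [ 0.36638268 -0.30564547  0.23339733] 152.56800686042575 [-5.41138656e+01  1.44097598e+01  8.50763155e+01  3.94878138e-02
  8.05793495e+01 -1.16688335e+02] 0.0852140776225049
[ 150   70   97   57 3382] ((282.50897216796875, -315.5753173828125), (86.6357192993164, 47.2402458190918), 62.522239685058594)
```

View pics/w15b.png

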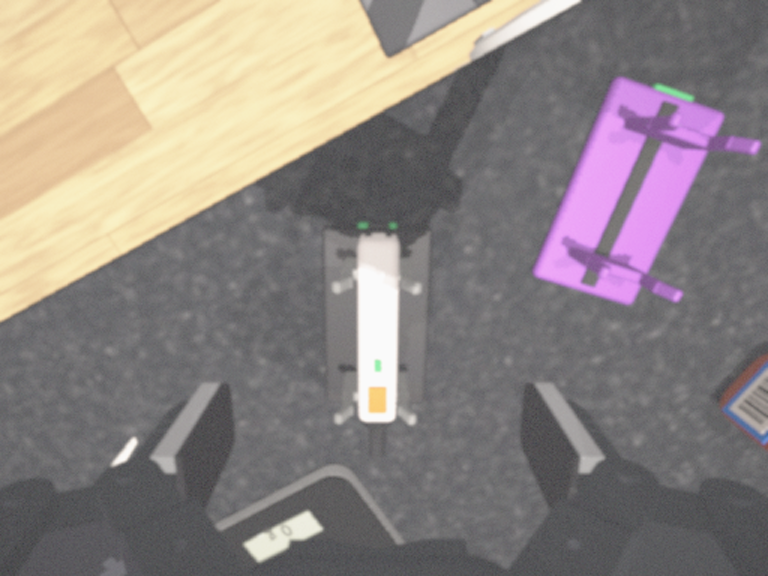

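View pics/td.png

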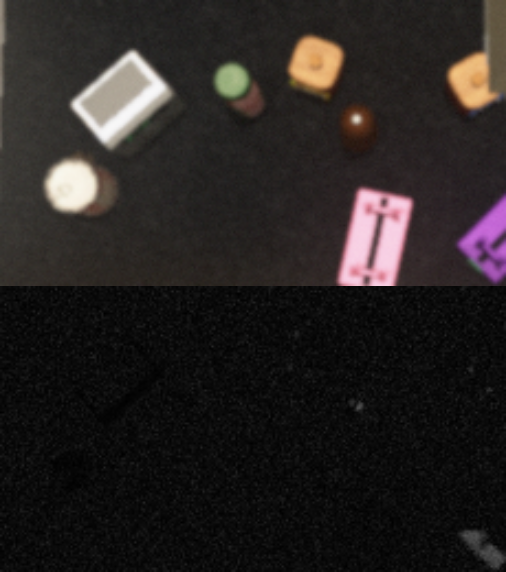

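Run:
```python
from rig import env, close_job
s=env.observe();print(s["time_s"],s["ft_force"],s["grip_width"])
print(close_job())
```

```text
24.2167 [-0.77139599 -0.43595599  0.15252759] 0.08537530626942146
the job is handed in; nothing more can be done
None
```

I took the wand from its cradle, pressed the orange key, scanned the yellow label, laid the wand back and handed the job in at about 24 s. The hand-in gave no verdict, so what follows is my own checking.

- **Key:** I pushed the nose about 11.4 mm past the estimated hole mouth, which matches the 6.5 mm recess plus the 5 mm full stroke. The wrist force along the push went from about 2 N to 12 N. I take that as the key bottoming out, but no camera view showed the key itself. The wand did not slip in the fingers.
- **Scan:** I held the nose about 61 mm from the label for more than 2 s, about 1.5 mm off its middle and within 1° of square by the wrist-camera measurement. The top camera put the label about 4 to 6 mm further to the right. I added a 1 s hold shifted about 2 mm that way. Both readings are inside the 12 mm limit.
- **Return:** The wand lies centred in both forks with its nose pointing away from the robot, as at the start. The gripper is open and about 0.2 m above the worktop, touching nothing.
- **Other things:** A before-and-after comparison of top-camera pictures shows the canisters, mill, sauce bottle and food tin had not moved. The cupboard hides part of the blue-labelled canister in that view.
- **A check that failed:** A final outline measurement of the wand's position picked up the floor by mistake, so I judged its seating from the wrist picture alone.

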